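# Open the key safe on its stand and hold it up

## Robot

A 6-joint arm with a two-finger parallel gripper is mounted at the origin on the work surface. World frame = base frame: x ahead of the robot, y to its left, z up, the work surface at z = 0. Lengths are in mm, angles in rad, forces in N, time in s.
With the tool pointing down it reaches from about 350 to 925 mm from the base axis. Payload 6.4 kg.
Tool frame: the origin (TCP) lies midway between the tips of the shut fingers; the grasp point (between the pads) lies 19 mm behind it (bot.grip_point_offset is the distance from the TCP to the grasp point, in mm); z points along the fingers, x is the direction in which the jaws open and shut, and the axes are right-handed (so a half turn about z gives the same grasp; the last joint's range is limited). The gripper opens to 94 mm and grips with 3 to 60 N. Pads are 16 mm wide; open, the fingers measure 119 mm over their backs; the gripper's body (75 mm by 177 mm) begins 78 mm behind the grasp point.
Start: joints at [-1.507, 0.245, 1.558, -0, 1.339, -0.174], TCP at [153.121, -631.718, 184.455] pointing down, gripper open.
Joint ranges: [-3.13, 3.13], [-1.02, 2.26], [0.13, 2.54], [-0.95, 4.09], [0.21, 2.88], [-2.74, 2.74]. Speed limits (rad/s): [2.57, 2.57, 3.14, 3.14, 3.14, 3.14].

## Interface

Orientations are given as [roll, pitch, yaw] about the fixed x, y, z axes, in that order (R = Rz(yaw) Ry(pitch) Rx(roll)).
In Python, from plant import status, cams, bot, models gives the robot as it stands.
- The arm moves only by the tool jog_arm, never from a script. Its argument "series" is a list of rows, each a list of 7 numbers: the turn, a rotation vector about the tool's x, y, z in rad, then the shift along the tool's x, y, z in mm, then the opening, from -1 (shut) to 1 (fully open), so that 0 is half open. In form: [[rx, ry, rz, tx, ty, tz, fingers], ...]. A call has 1 to 20 rows; each row shifts and turns the commanded pose from where the row before left it, along the tool's axes as they then stand; what a row does not reach is not made up. A row lasts 1/10 s, in which the tool goes at most 50 mm and 8.59 degrees, less where a joint would pass 70% of its speed; a pose out of reach is approached as far as the arm can. A call is refused whole if a number of a shift passes 50 or a number of a turn 0.15, either way. A call with a gripper value outside its range is refused whole. The fingers move at their own pace and stop on an object; "grip_force" is the grip in N (left out, the last holds). Time passes only in rows, so rows that do not move let the fingers close. It gives the time, the measured TCP pose, the force and the opening at its end, in the units of the state.
- status.read_state(): the state, without advancing time (a new reading comes with each control period).
- cams.grab_frame(name): name is "side" or "top"; returns a dict with "image" (480x640x3 uint8, red, green, blue), "fx", "fy", "cx", "cy" (pixels), "rvec" (rotation vector, rad) and "tvec" (3), from world to camera coordinates, as OpenCV has them. Camera axes: x right, y down, z forward; pixel columns grow to the right and rows downward; lengths in mm; the calibration is good to about 2 mm. A picture is of the moment at which its call begins. There is no depth.
- bot.job_done(): hands the job in, once; it reports no verdict.
Trained networks look in the newest picture that a camera, given by its name, has taken for a name from the list of things; names that differ only in an ending like _2 or _b are one class to them, and where a whole thing is asked for, a point or a joint stands for the part that bears it (a point fixed in the world has none). Each returns a list of dicts, best first, with "confidence" (0 to 1); they miss things now and then, are a little off and sometimes report something else, mostly with a low value. They report only what shows in the picture. A call takes as long as a camera call.
- models.look_for(camera, query): "point" ([x, y, z] in mm, in the coordinates of the camera as it stood for that picture, good to about 4 mm: the middle of the surface that is visible of it).
The state is a dict: "time": time; "joint_pos": joint angles; "qd": joint speeds; "joint_efforts": joint torques, N m; "ee_pos": TCP position; "eef_rot": TCP orientation; "contact_force": force on the tool from outside, world axes, zero at the start; "torque": the same for the moment, N m; "grip_width": opening from 0.0 (shut) to 1.0 (fully open).
Only numpy, scipy, OpenCV 4.12 (cv2) and the standard library are available. Lean on these libraries where they do the work, as an engineer would, in place of code of your own. Each camera call takes 0.05 s, during which the arm holds its last target.

## Task

Set the portable key safe upright and lengthwise in the middle of the channel of the narrow wooden stand, either way round, and let go of it. While it sits there, turn its dial, feeling the clicks, to the notch where the white pointer line points at the shackle, then pull the shackle up to its full travel and lift the open key safe by it clear of the stand. Finish holding it still by the shackle, hanging upright a good hand's breadth (80 mm or more) above its seat; do not knock it over, and leave the other things where they are.

Things in the scene. Friction and masses are not known exactly. Their poses are not given: they have to be found in the camera images.
- keysafe_center (a point): Portable key safe (loose, about 0.5 kg): grey painted upright case, 110 mm long (its x), 44 mm wide (its y), 55 mm high; starts upright on the table. This point is the case's centre, 27.5 mm above its underside. On its top stand the dial (axis at x = -28 mm) and the steel shackle (middle at x = +33 mm), both rising to 84 mm above the underside. Centre of mass about 10 mm to +x.
- dial_grip (a point): Dial of the key safe: black upright bar grip 30 mm long (this point's x), 12 mm wide (y), 29 mm tall, on a thin steel disc; pointed end and white line on top at its +x end, the pointer. This point is on the dial's vertical axis, 23 mm above the case's top and 6 mm below the bar's top, where to pinch the bar across its 12 mm.
- dial (a joint): Dial angle, rad, anticlockwise from above positive; 0 when the pointer points straight at the shackle (case's +x). Click notches every 0.349 rad (20 degrees), about 0.08 N m each. Starts 2, 3 or 4 notches positive: turn it clockwise to 0. Within about 0.14 rad of 0 the shackle pops up about 5 mm and then blocks the dial from turning on. Range -0.9 to 1.9.
- shackle_grip (a point): Steel shackle, a U standing in the case's x-z plane: two 10 mm round legs 28 mm apart along x, joined by a square crossbar 38 mm long (x), 10 mm wide (y), 10 mm high. This point is the crossbar's centre, 24 mm above the case's top when closed; pinch it across its 10 mm (along y).
- shackle (a joint): How far the shackle is drawn straight up out of the case, m: 0 closed and bolted while the dial is off its notch; about 0.005 once popped up; 0.025 fully drawn (end stop). Pulling takes under 3 N, against a spring that draws it back to 0.005 when let go; the case's weight holds it fully drawn while the safe hangs by it.
- stand_seat (a point): Narrow raised wooden stand, fixed: foot 120 x 90 x 14 mm, on it a block 80 mm long (x), 65 mm wide (y), its top an open-ended channel along x, 49 mm wide, with cheeks rising 14 mm above the channel's floor, flared outwards in their upper half. This point is the centre of the channel's floor, 50 mm above the table.
- keysafe: The whole key safe; origin at the centre of its underside, axes as for its centre point. Carry it across its 44 mm width at x = 0, gripped 40 mm above its underside: so the fingertips stay above the stand's cheeks and the gripper's body above dial and shackle.
- tub_near: Bystander: round cardboard tub 54 mm wide full of wooden sticks, 67 mm high in all, between the places of safe and stand. Origin under its centre.
- tub_far: Bystander: a second such tub of sticks, farther from the robot.
- tub_side: Bystander: a third such tub of sticks, at the robot's left.
- tub_empty: Bystander: empty cardboard tub, 54 mm wide, 45 mm high, farthest of the middle row.
- stapler: Bystander: black stapler 150 mm long, 36 mm wide, 55 mm high, at the robot's right.

How it is judged:
By the outcome, as a careful person would: the job done as asked, in the order asked, and still so for the second after the job is handed in, while the arm keeps its last pose, push and grip.
It also fails if it takes over 61 s, if anything falls off the work surface, if the arm or the gripper's body presses on something with over 40 N, if the wrist force passes 120 N, or if a joint passes its speed limit or range.

## Working session

There is one attempt and no reset: what is moved stays moved. The work goes in short steps, Python scripts to look and compute and a tool call to move; the robot and the scene stay as the last step left them, time stands still between calls to the robot, and variables do not carry over. Pictures are saved under pics/ and viewed, and the job is handed in when it is done.

Besides the shell and the picture viewer there is one more tool, called after ">>>" as name(argument=value, ...), one argument or row to a line, values as JSON. jog_arm: Moves the arm, as the interface text tells. Its arguments: {"type":"object","properties":{"series":{"type":"array"},"grip_force":{"type":"number"}},"required":["series"]}

```bash
mkdir -p pics; ls; python3 - <<'E'
from plant import status,cams,bot,models
import cv2,numpy as np
print(status.read_state(), bot.grip_point_offset)
for n in("side","top"):
    f=cams.grab_frame(n); cv2.imwrite(f"pics/{n}0.png",f["image"][:,:,::-1]); 
    print(n,f["fx"],f["fy"],f["cx"],f["cy"],f["rvec"],f["tvec"])
    R=cv2.Rodrigues(np.array(f["rvec"],float))[0];t=np.array(f["tvec"],float).ravel()
    print("campos",-R.T@t)
    for q in ["keysafe_center","dial_grip","shackle_grip","stand_seat","keysafe","tub_near","tub_far","tub_side","tub_empty","stapler"]:
        try:
            for d in models.look_for(n,q)[:2]: print(q,round(d["confidence"],2),(R.T@(np.array(d["point"])-t)).round(1))
        except Exception as e: print(q,e)
E
```

```text
pics
{'time': 0.0, 'joint_pos': array([-1.50710084e+00,  2.45801822e-01,  1.55899463e+00,  2.39405851e-05,
        1.33868378e+00, -1.74100176e-01]), 'qd': array([ 1.10938400e-03, -1.26317029e-03,  4.86558074e-04, -7.73244267e-04,
        1.18392796e-03,  5.95417761e-05]), 'joint_efforts': array([ 1.96844944e-04, -4.15835416e+01, -3.14596367e+01,  6.84737437e-02,
        3.32786771e-02, -1.47044270e-04]), 'ee_pos': array([ 153.08642015, -631.06731737,  183.36365064]), 'eef_rot': array([-3.14124275e+00,  1.85501586e-03, -1.33300587e+00]), 'contact_force': array([0.02642579, 0.09763205, 0.16648746]), 'torque': array([-0.00122539, -0.01557034, -0.00698039]), 'grip_width': 1.0004364897527929} 18.8
side 604.3895939587354 604.3895939587354 320.16158330926237 234.28968815613962 [ 0.32153455 -2.62846509  1.47591168] [ 539.36178821  140.32864118 1287.47595843]
campos [ 287.13004437 1125.49156078  786.77995265]
keysafe_center 0.69 [ 458.2 -227.2   43. ]
dial_grip 0.59 [ 437.6 -224.7   67.5]
shackle_grip 0.73 [ 500.9 -441.4   30.8]
shackle_grip 0.68 [ 497.4 -252.5   76. ]
stand_seat 0.97 [469.5 258.9  34. ]
keysafe 0.82 [ 462.  -219.5   50.8]
tub_near 0.73 [447.9  16.7  42.1]
tub_far 0.78 [592.9  13.5  45.1]
tub_side 0.69 [512.1 467.7  51.1]
tub_empty 0.76 [684.8   4.5  30.2]
stapler 0.78 [ 502.2 -437.7   31.2]
stapler 0.61 [ 461.5 -223.7   42. ]
top 513.2247399786759 513.2247399786759 313.87999223983735 232.41323533013 [ 2.10654337 -2.12378311  0.21915249] [  10.5564073   550.73620466 1050.97228657]
campos [ 326.56294655    9.80583852 1140.71251394]
keysafe_center 0.68 [ 460.4 -231.6   56.5]
dial_grip 0.68 [ 438.8 -218.4   69. ]
shackle_grip 0.73 [ 460.  -234.    54.3]
stand_seat 0.71 [474.2 226.4  49.2]
keysafe 0.71 [ 457.6 -232.9   56.2]
tub_near 0.85 [444.3   6.5  61.4]
tub_far 0.87 [595.4  -7.4  60.2]
tub_side 0.79 [513.  438.8  57.9]
tub_empty 0.98 [692.5  -7.6  15. ]
stapler 0.82 [ 501.  -439.2   41.9]
```

View pics/side0.png

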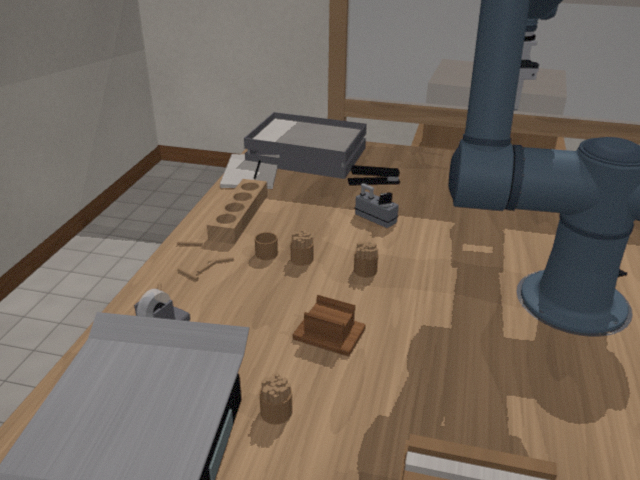

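View pics/top0.png

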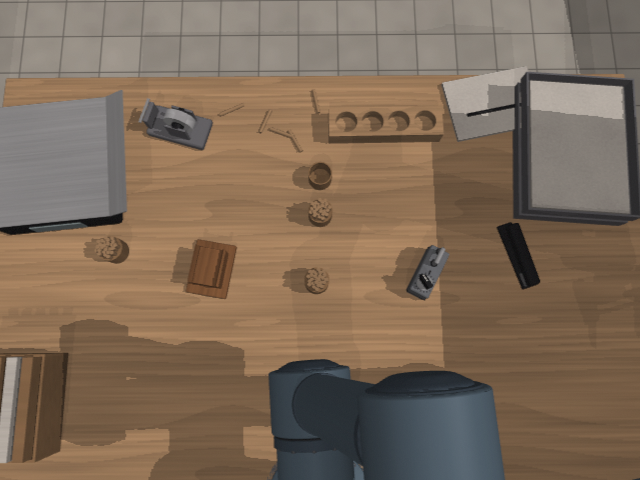

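The top view shows the safe near (428,272), with its shackle end up and to the right. The stand is at (212,269), the tubs sit between them, and the stapler is at (518,255). I'll zoom in on the safe and the stand.

```bash
python3 - <<'E'
import cv2,numpy as np
t=cv2.imread("pics/top0.png"); s=cv2.imread("pics/side0.png")
def c(i,x,y,w,h,k=6): return cv2.resize(i[y:y+h,x:x+w],None,fx=k,fy=k,interpolation=cv2.INTER_CUBIC)
cv2.imwrite("pics/zs.png",np.hstack([c(t,395,235,66,70),c(t,178,232,66,70)]))
cv2.imwrite("pics/zz.png",np.hstack([c(s,345,180,64,50),c(s,288,290,64,50)]) if 0 else np.hstack([c(s,345,178,64,64),c(s,294,290,66,64)]))
E
```

```text
(no output)
```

View pics/zs.png

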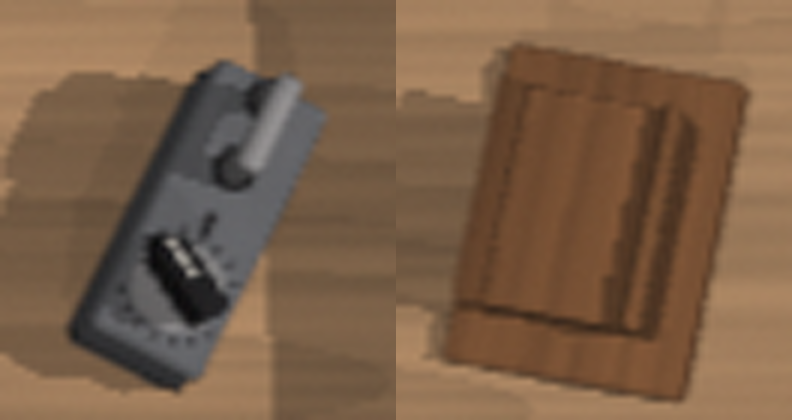

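View pics/zz.png

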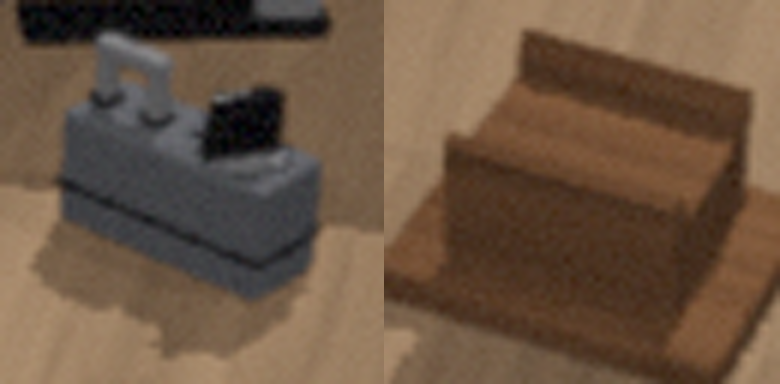

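```bash
python3 - <<'E'
import cv2,numpy as np
t=cv2.imread("pics/top0.png"); s=cv2.imread("pics/side0.png")
def c(i,x,y,w,h,k,name):
    o=cv2.resize(i[y:y+h,x:x+w],None,fx=k,fy=k,interpolation=cv2.INTER_CUBIC)
    o=cv2.convertScaleAbs(o,alpha=1.6,beta=10)
    for j in range(0,w,10): cv2.putText(o,str(x+j),(j*k,10),0,.35,(0,255,255),1); cv2.line(o,(j*k,0),(j*k,h*k),(0,255,255) ,1) if 0 else cv2.line(o,(j*k,12),(j*k,18),(0,255,255),1)
    for j in range(0,h,10): cv2.putText(o,str(y+j),(0,j*k+4),0,.35,(0,255,0),1); cv2.line(o,(24,j*k),(30,j*k),(0,255,0),1)
    cv2.imwrite("pics/"+name,o)
c(t,400,240,56,62,9,"za.png");c(t,180,235,62,66,9,"zb.png");c(s,348,180,56,50,12,"zc.png");c(s,290,290,80,62,9,"zd.png")
E
```

```text
(no output)
```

View pics/za.png

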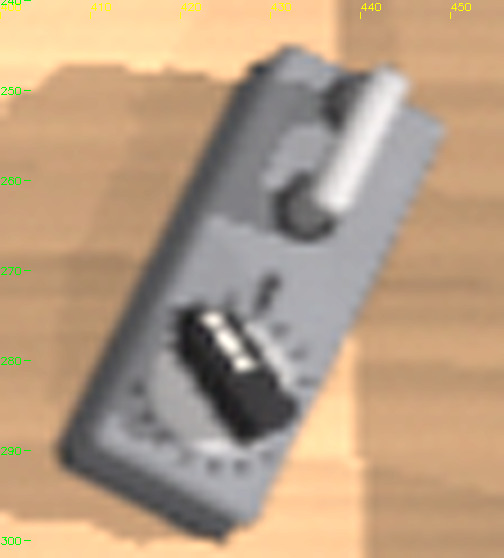

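View pics/zb.png

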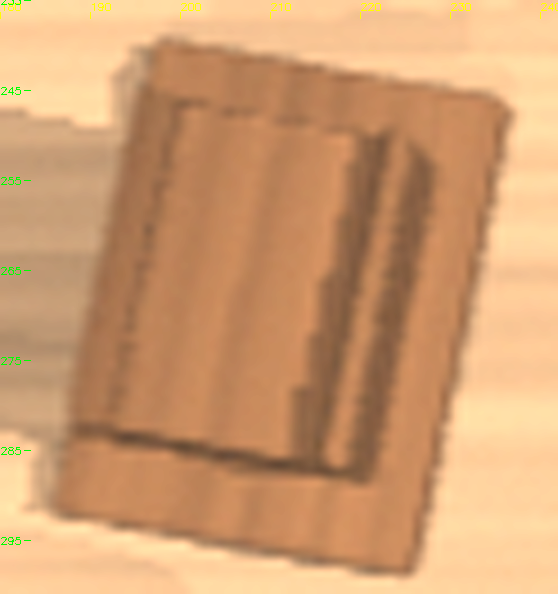

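View pics/zc.png

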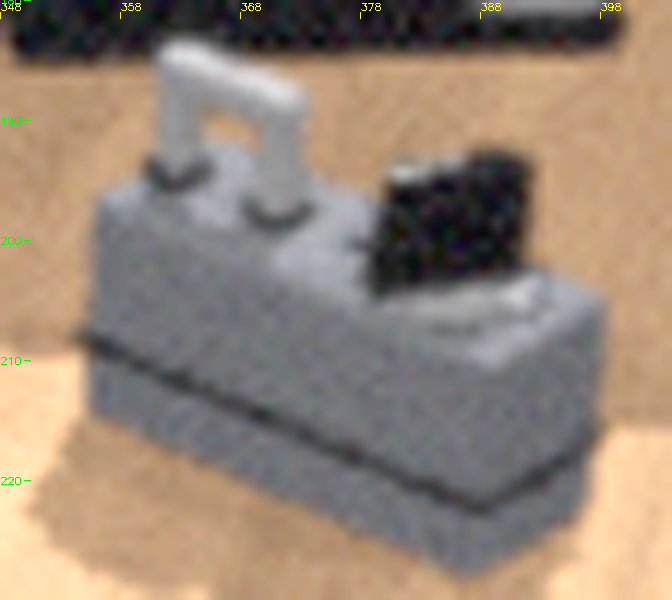

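View pics/zd.png

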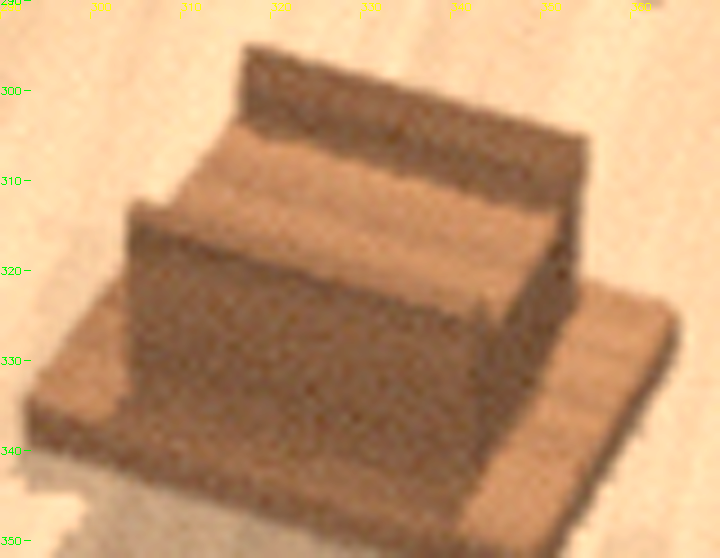

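```bash
cat > h.py <<'E'
import cv2,numpy as np
from scipy.optimize import least_squares
def cam(f): 
    return (np.array(f["rvec"],float),np.array(f["tvec"],float),np.array([[f["fx"],0,f["cx"]],[0,f["fy"],f["cy"]],[0,0,1]]))
def proj(c,P): return cv2.projectPoints(np.asarray(P,float).reshape(-1,3),c[0],c[1],c[2],None)[0].reshape(-1,2)
def W(p,P):
    P=np.asarray(P,float);c,s=np.cos(p[2]),np.sin(p[2])
    o=P.copy();o[:,0]=p[0]+c*P[:,0]-s*P[:,1];o[:,1]=p[1]+s*P[:,0]+c*P[:,1]
    if len(p)>3:o[:,2]+=p[3]
    return o
def fit(obs,p0):
    f=lambda p:np.concatenate([(proj(c,W(p,P))-np.asarray(px)).ravel() for c,P,px in obs])
    r=least_squares(f,p0,loss='soft_l1',x_scale=[10,10,.1]+[10]*(len(p0)-3)); return r.x,f(r.x).reshape(-1,2)
E
python3 - <<'E'
from h import *
from plant import cams
T=cam(cams.grab_frame("top"));S=cam(cams.grab_frame("side"))
z=lambda l,o,k:[[(a+.5)/k-.5+o[0],(b+.5)/k-.5+o[1]] for a,b in l]
st=(T,[[55,22,55],[55,-22,55],[-55,-22,55],[-55,22,55],[-55,22,0],[-55,-22,0]],z([(292,45),(445,128),(250,525),(95,435),(60,458),(222,540)],(400,240),9))
ss=(S,[[-55,22,55],[-55,22,0],[-55,-22,55],[-55,-22,0],[55,22,55],[55,22,0]],z([(487,365),(465,575),(603,300),(583,515),(98,200),(92,410)],(348,180),12))
bt=(T,[[60,45,14],[60,-45,14],[-60,-45,14],[-60,45,14]],z([(160,38),(512,108),(412,575),(55,512)],(180,235),9))
bs=(S,[[60,45,14],[-60,-45,14],[40,-32.5,64],[-40,-32.5,64],[40,-24.5,50],[-40,-24.5,50]],z([(28,400),(680,318),(247,45),(587,138),(240,122),(565,210)],(290,290),9))
for n,o,p0 in(("safe T",[st],[460,-230,-.4]),("safe S",[ss],[460,-230,-.4]),("safe",[st,ss],[460,-230,-.4]),("stand T",[bt],[470,230,-.2]),("stand S",[bs],[470,230,-.2]),("stand",[bt,bs],[470,230,-.2])):
    p,r=fit(o,p0);print(n,p.round(3));print(r.round(1).tolist())
E
```

```text
safe T [ 466.554 -241.167   -0.498]
[[0.1, -1.4], [1.6, -1.1], [1.3, 0.3], [-0.3, 0.5], [-1.0, 0.3], [-1.1, 0.6]]
safe S [ 465.101 -242.117   -0.552]
[[-0.4, -0.0], [0.0, 1.4], [1.1, -0.5], [1.2, 0.3], [-0.6, -1.1], [-0.9, -0.2]]
safe [ 466.306 -241.282   -0.51 ]
[[0.5, -1.2], [1.9, -0.7], [1.0, 0.4], [-0.5, 0.3], [-1.2, 0.1], [-1.4, 0.6], [-0.1, -0.1], [0.3, 1.3], [0.9, -0.8], [0.9, -0.0], [-1.4, -0.6], [-1.7, 0.3]]
stand T [ 4.80027e+02  2.33352e+02 -1.85000e-01]
[[0.0, -0.1], [0.3, -0.9], [0.1, 0.5], [-0.5, 0.2]]
stand S [ 4.80489e+02  2.36693e+02 -1.92000e-01]
[[-1.9, 0.5], [0.6, -0.5], [0.2, -0.2], [0.1, 0.3], [-0.7, -0.8], [0.8, 0.3]]
stand [ 4.80343e+02  2.34750e+02 -1.87000e-01]
[[-0.6, -0.2], [-0.3, -1.0], [-0.6, 0.4], [-1.1, 0.1], [-1.5, 0.0], [0.8, -1.3], [0.4, -0.7], [0.4, -0.4], [-0.5, -1.3], [1.0, -0.3]]
```

```bash
cat >> h.py <<'E'
def tool(yaw,d):
    c,s=np.cos(yaw),np.sin(yaw); return np.array([d[0]*c+d[1]*s, d[0]*s-d[1]*c, -d[2]])
def go(target):  # shift in tool axes from the measured pose (tool down), and yaw change as rz
    from plant import status
    s=status.read_state();p=s["ee_pos"];y=s["eef_rot"][2]
    dy=(target[3]-y+np.pi)%(2*np.pi)-np.pi
    return "rz %.3f; shift if turned first %s, before turn %s"%(-dy,tool(target[3],np.array(target[:3])-p).round(1),tool(y,np.array(target[:3])-p).round(1)), p.round(1),s["eef_rot"].round(3),s["contact_force"].round(1),round(s["grip_width"]*94,1)
E
python3 - <<'E'
from h import *
from plant import status
print(go([466,-241.3,140,-2.081]))
# dial overlay
t=cv2.imread("pics/top0.png"); s=cv2.imread("pics/side0.png")
from plant import cams
T=cam(cams.grab_frame("top"));S=cam(cams.grab_frame("side"))
p=[466.3,-241.3,-.51]
for im,c,box,k,n in((t,T,(400,240,56,62),6,"t"),(s,S,(348,180,56,50),6,"s")):
    out=[]
    for a in(40,60,80):
        x,y,w,h=box
        o=cv2.resize(im[y:y+h,x:x+w],None,fx=k,fy=k,interpolation=cv2.INTER_CUBIC);o=cv2.convertScaleAbs(o,alpha=1.6,beta=10)
        a=np.radians(a);R=np.array([[np.cos(a),-np.sin(a)],[np.sin(a),np.cos(a)]])
        for zz in(58,84):
            q=(R@np.array([[-15,-6],[-15,6],[9,6],[15,0],[9,-6]]).T).T+[-28,0]
            P=W(p,np.c_[q,np.full(5,zz)])
            u=(proj(c,P)-[x,y]+.5)*k-.5
            cv2.polylines(o,[u.round().astype(int)],True,(0,0,255) if zz==84 else (0,255,0),1)
        C=W(p,[[i,j,55] for i,j in((55,22),(55,-22),(-55,-22),(-55,22))]);u=(proj(c,C)-[x,y]+.5)*k-.5
        cv2.polylines(o,[u.round().astype(int)],True,(255,0,0),1)
        out.append(o[:,:260] if 0 else o)
    o=np.hstack(out);cv2.imwrite(f"pics/d{n}.png",cv2.resize(o,(800,int(o.shape[0]*800/o.shape[1]))))
E
```

```text
('rz 0.748; shift if turned first [-493.5  -82.4   44.5], before turn [-305.7 -396.    44.5]', array([ 153.1, -631.7,  184.5]), array([-3.142,  0.   , -1.333]), array([-0.1,  0.5, -0.6]), 94.0)
```

View pics/dt.png

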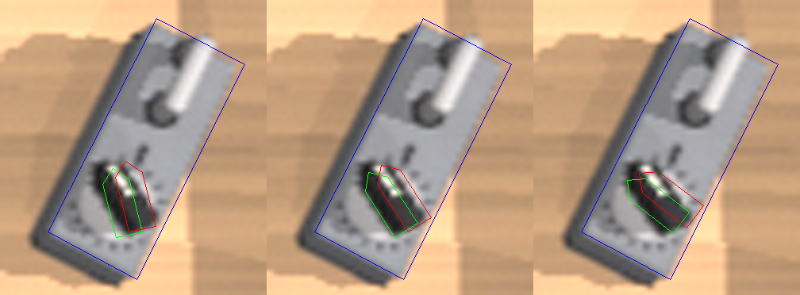

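View pics/ds.png

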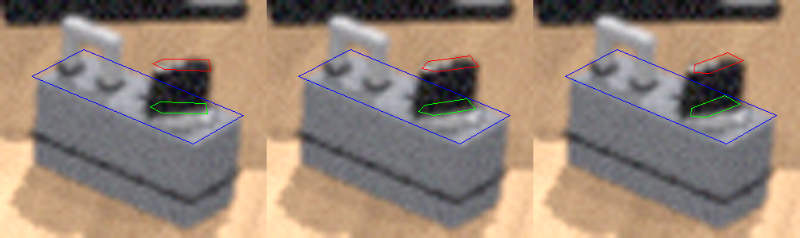

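The dial matches 60°, three notches. The top overlay sits 1–2 px too far to the right, so I put the safe at about (465,-239). Now moving above it.

```bash
python3 - <<'E'
from h import *
print(go([465,-239,140,-2.081]))
E
```

```text
('rz 0.748; shift if turned first [-495.   -80.4   44.4], before turn [-308.2 -395.6   44.4]', array([ 153.1, -631.7,  184.4]), array([-3.142,  0.   , -1.333]), array([-0.6, -0.5,  0.5]), 94.1)
```

>>> jog_arm(
  series=[
    [0, 0, 0.15, 0, 0, 0, 1],
    [0, 0, 0.15, 0, 0, 0, 1],
    [0, 0, 0.15, 0, 0, 0, 1],
    [0, 0, 0.15, 0, 0, 0, 1],
    [0, 0, 0.15, 0, 0, 0, 1],
    [0, 0, 0, -45, -8, 4, 1],
    [0, 0, 0, -45, -8, 4, 1],
    [0, 0, 0, -45, -8, 4, 1],
    [0, 0, 0, -45, -8, 4, 1],
    [0, 0, 0, -45, -8, 4, 1],
    [0, 0, 0, -45, -8, 4, 1],
    [0, 0, 0, -45, -8, 4, 1],
    [0, 0, 0, -45, -8, 4, 1],
    [0, 0, 0, -45, -8, 4, 1],
    [0, 0, 0, -45, -8, 4, 1],
    [0, 0, 0, -45, -2, 4, 1],
    [0, 0, 0, 0, 0, 0, 1],
    [0, 0, 0, 0, 0, 0, 1],
  ],
  grip_force=30,
)

```text
time: 3.1
ee_pos: [467.4, -239.9, 140.5]
eef_rot: [3.142, -0.0, -2.081]
contact_force: [-0.1, -0.1, -0.5]
grip_width: 1.001
```

```bash
python3 - <<'E'
from h import *
from plant import cams
print(go([465,-239,140,-2.081]))
for n,b in(("top",(380,190,110,130)),("side",(310,100,130,150))):
    f=cams.grab_frame(n);i=f["image"][:,:,::-1];x,y,w,h=b
    cv2.imwrite(f"pics/{n}1.png",cv2.resize(i[y:y+h,x:x+w],None,fx=4,fy=4,interpolation=cv2.INTER_CUBIC))
E
python3 -c "
import cv2,numpy as np
a=cv2.imread('pics/top1.png');b=cv2.imread('pics/side1.png')
h=max(a.shape[0],b.shape[0]);p=lambda i:cv2.copyMakeBorder(i,0,h-i.shape[0],0,0,0)
o=np.hstack([p(a),p(b)]);cv2.imwrite('pics/m1.png',cv2.resize(o,None,fx=.83,fy=.83))"
```

```text
('rz 0.000; shift if turned first [0.4 2.5 0.5], before turn [0.4 2.5 0.5]', array([ 467.4, -239.9,  140.5]), array([ 3.142, -0.   , -2.081]), array([-0.1, -0.1, -0.5]), 94.1)
```

View pics/m1.png

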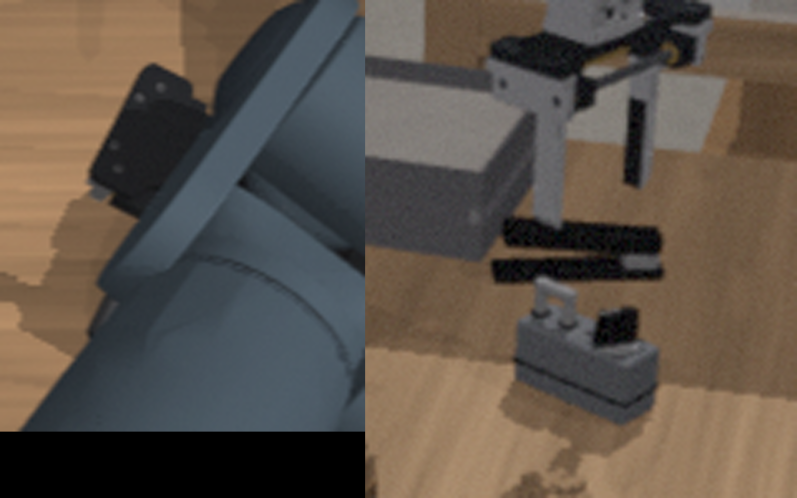

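>>> jog_arm(
  series=[
    [0, 0, 0, 0, 2.5, 30, 1],
    [0, 0, 0, 0, 0, 40, 1],
    [0, 0, 0, 0, 0, 30, 1],
    [0, 0, 0, 0, 0, 15, 1],
    [0, 0, 0, 0, 0, 4, 1],
    [0, 0, 0, 0, 0, 0, 1],
  ],
)

```text
time: 3.8
ee_pos: [465.2, -240.2, 22.0]
eef_rot: [-3.141, -0.0, -2.084]
contact_force: [0.0, 0.2, 0.4]
grip_width: 0.999
```

```bash
python3 - <<'E'
from h import *
from plant import cams
print(go([465,-239,21,-2.081]))
n,b=("side",(310,100,130,150))
f=cams.grab_frame(n);i=f["image"][:,:,::-1];x,y,w,h=b
cv2.imwrite(f"pics/{n}2.png",cv2.resize(i[y:y+h,x:x+w],None,fx=4,fy=4,interpolation=cv2.INTER_CUBIC))
E
```

```text
('rz -0.003; shift if turned first [-1.   0.7  1. ], before turn [-1.   0.7  1. ]', array([ 465.2, -240.2,   22. ]), array([-3.141, -0.   , -2.084]), array([0. , 0.2, 0.4]), 93.9)
```

View pics/side2.png

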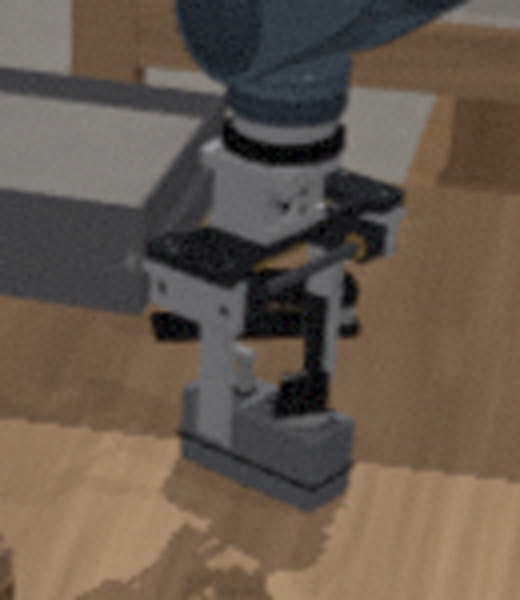

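```bash
python3 - <<'E'
from h import *
from plant import cams
S=cam(cams.grab_frame("side"))
for p in([465,-240,-.51],[468,-241.3,-.51]):
  print(((proj(S,W(p,[[-8,53,21],[8,53,21],[-55,22,55],[55,22,55],[-55,22,0],[55,22,0],[-55,-22,55]]))-[310,100]+.5)*4).round(0).tolist())
E
```

```text
[[223.0, 482.0], [204.0, 473.0], [316.0, 443.0], [181.0, 385.0], [310.0, 518.0], [178.0, 459.0], [358.0, 418.0]]
[[219.0, 480.0], [200.0, 472.0], [312.0, 441.0], [177.0, 384.0], [306.0, 517.0], [174.0, 458.0], [354.0, 417.0]]
```

>>> jog_arm(
  series=[
    [0, 0, 0, 0, 0, 0, -1],
    [0, 0, 0, 0, 0, 0, -1],
    [0, 0, 0, 0, 0, 0, -1],
    [0, 0, 0, 0, 0, 0, -1],
    [0, 0, 0, 0, 0, 0, -1],
    [0, 0, 0, 0, 0, 0, -1],
    [0, 0, 0, 0, 0, 0, -1],
    [0, 0, 0, 0, 0, 0, -1],
  ],
  grip_force=40,
)

```text
time: 4.7
ee_pos: [464.9, -239.4, 21.4]
eef_rot: [3.142, -0.0, -2.083]
contact_force: [-0.2, -2.1, -0.5]
grip_width: 0.464
```

>>> jog_arm(
  series=[
    [0, 0, 0, 0, 0, -10, -1],
    [0, 0, 0, 0, 0, -25, -1],
    [0, 0, 0, 0, 0, -35, -1],
    [0, 0, 0, 0, 0, -40, -1],
    [0, 0, -0.1, 0, 0, -20, -1],
    [0, 0, -0.125, 0, 0, 0, -1],
    [0, 0, -0.1, 0, 0, 0, -1],
    [0, 0, 0, 0, 0, 0, -1],
  ],
)

```text
time: 5.5
ee_pos: [464.4, -238.5, 151.0]
eef_rot: [3.14, 0.001, -1.758]
contact_force: [0.4, -0.8, -4.7]
grip_width: 0.464
```

```bash
python3 - <<'E'
from h import *
print(go([480,234.5,150,-1.758]))
E
```

```text
('rz -0.000; shift if turned first [-467.7   72.7    1. ], before turn [-467.7   72.8    1. ]', array([ 464.4, -238.5,  151. ]), array([ 3.140e+00,  1.000e-03, -1.758e+00]), array([ 0.4, -0.8, -4.7]), 43.6)
```

>>> jog_arm(
  series=[
    [0, 0, 0, -15, 2, 0, -1],
    [0, 0, 0, -25, 4, 0, -1],
    [0, 0, 0, -32, 5, 0, -1],
    [0, 0, 0, -36, 6, 0, -1],
    [0, 0, 0, -36, 6, 0, -1],
    [0, 0, 0, -36, 6, 0, -1],
    [0, 0, 0, -36, 6, 0, -1],
    [0, 0, 0, -36, 6, 0, -1],
    [0, 0, 0, -36, 6, 0, -1],
    [0, 0, 0, -36, 6, 0, -1],
    [0, 0, 0, -36, 6, 0, -1],
    [0, 0, 0, -36, 5, 0, -1],
    [0, 0, 0, -32, 4, 0, -1],
    [0, 0, 0, -25, 3, 0, -1],
    [0, 0, 0, -15, 2, 0, -1],
    [0, 0, 0, 0, 0, 0, -1],
    [0, 0, 0, 0, 0, 0, -1],
    [0, 0, 0, 0, 0, 0, -1],
  ],
)

```text
time: 7.3
ee_pos: [480.2, 233.3, 151.3]
eef_rot: [3.141, -0.001, -1.759]
contact_force: [0.5, 0.0, -4.4]
grip_width: 0.465
```

```bash
python3 - <<'E'
from h import *
from plant import cams
print(go([480,234.5,150,-1.758]))
for n,b in(("top",(150,190,130,130)),("side",(260,150,150,220))):
    f=cams.grab_frame(n);i=f["image"][:,:,::-1];cv2.imwrite(f"pics/{n}3.png",i);x,y,w,h=b
    cv2.imwrite(f"pics/{n}3z.png",cv2.resize(i[y:y+h,x:x+w],None,fx=5 if n=="top" else 2.7,fy=5 if n=="top" else 2.7,interpolation=cv2.INTER_CUBIC))
E
```

```text
('rz -0.001; shift if turned first [-1.2  0.5  1.3], before turn [-1.2  0.5  1.3]', array([480.2, 233.3, 151.3]), array([ 3.141e+00, -1.000e-03, -1.759e+00]), array([ 0.5,  0. , -4.4]), 43.7)
```

View pics/top3.png

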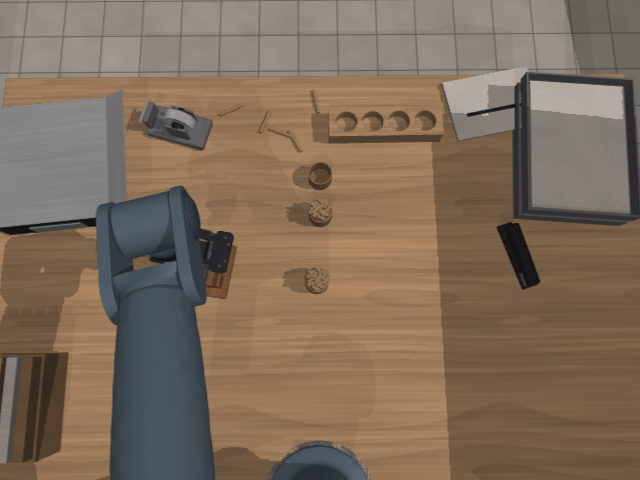

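View pics/side3z.png

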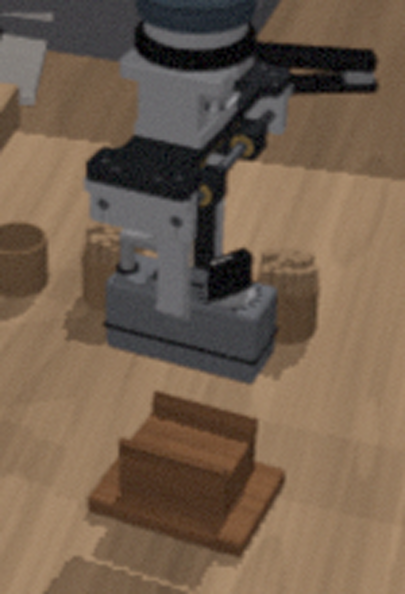

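>>> jog_arm(
  series=[
    [0, 0, 0, -1.5, 0, 15, -1],
    [0, 0, 0, 0, 0, 25, -1],
    [0, 0, 0, 0, 0, 15, -1],
    [0, 0, 0, 0, 0, 2, -1],
    [0, 0, 0, 0, 0, 0, -1],
    [0, 0, 0, 0, 0, 0, -1],
  ],
)

```text
time: 8.0
ee_pos: [481.5, 235.8, 95.4]
eef_rot: [-3.14, 0.001, -1.758]
contact_force: [-0.5, 0.2, -4.7]
grip_width: 0.463
```

```bash
python3 - <<'E'
from h import *
from plant import cams
print(go([480,234.5,93,-1.758]))
f=cams.grab_frame("side");i=f["image"][:,:,::-1];cv2.imwrite("pics/side4.png",i);x,y,w,h=285,235,85,120;k=9
o=cv2.resize(i[y:y+h,x:x+w],None,fx=k,fy=k,interpolation=cv2.INTER_CUBIC)
o=cv2.convertScaleAbs(o,alpha=1.5,beta=10)
cv2.imwrite("pics/side4a.png",o[:60*k]);cv2.imwrite("pics/side4b.png",o[60*k:])
E
```

```text
('rz -0.000; shift if turned first [1.6 1.2 2.4], before turn [1.6 1.2 2.4]', array([481.5, 235.8,  95.4]), array([-3.140e+00,  1.000e-03, -1.758e+00]), array([-0.5,  0.2, -4.7]), 43.5)
```

View pics/side4a.png

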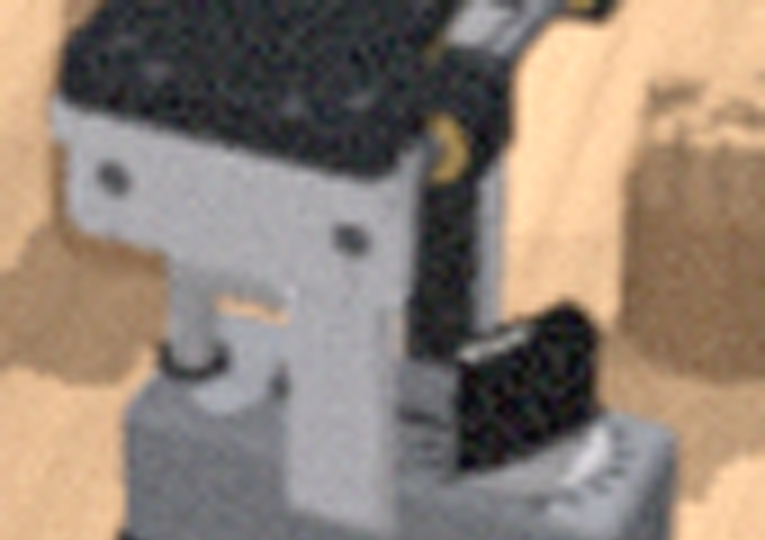

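View pics/side4b.png

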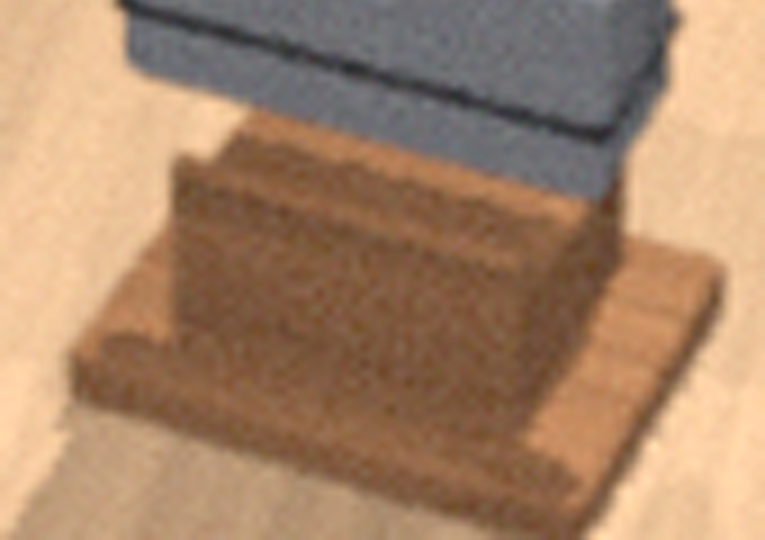

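```bash
python3 - <<'E'
from h import *
from plant import cams
S=cam(cams.grab_frame("side"))
z=lambda l,o,k=9:[[(a+.5)/k-.5+o[0],(b+.5)/k-.5+o[1]] for a,b in l]
za=74.0
P=[[-55,22,0],[55,22,0],[-55,-22,0],[-55,-22,55],[55,22,55]]
ss=(S,np.array(P)+[0,0,za],z([(607,200),(128,68),(663,85)],(285,295))+z([(678,430),(128,400)],(285,235)))
bs=(S,[[40,32.5,64],[60,45,14],[-60,-45,14],[60,45,0],[40,32.5,14],[-40,32.5,14],[-40,32.5,64],[-60,45,0]],z([(178,155),(75,355),(722,262),(75,395),(175,345),(530,445),(525,272),(580,542)],(285,295)))
a,r=fit([ss],[480,235,-.187]);print(a.round(2));print(r.round(1).tolist())
b,r=fit([bs],[480,235,-.187]);print(b.round(2));print(r.round(1).tolist())
i=cv2.imread("pics/side4.png");x,y,w,h=285,235,85,120;k=6
def draw(pts,segs,p,col,o):
    u=((proj(S,W(p,pts))-[x,y]+.5)*k-.5).round().astype(int)
    for m,n in segs: cv2.line(o,tuple(map(int,u[m])),tuple(map(int,u[n])),col,1)
box=lambda l,w,z0,z1:[[sx*l,sy*w,zz] for zz in(z0,z1) for sx,sy in((1,1),(1,-1),(-1,-1),(-1,1))]
E=[(0,1),(1,2),(2,3),(3,0),(4,5),(5,6),(6,7),(7,4),(0,4),(1,5),(2,6),(3,7)]
outs=[]
for pa,pb in((a,b),([481.5,235.8,-.187],[480,234.75,-.187])):
    o=cv2.convertScaleAbs(cv2.resize(i[y:y+h,x:x+w],None,fx=k,fy=k,interpolation=cv2.INTER_CUBIC),alpha=1.5,beta=10)
    draw(box(55,22,za,za+55),E,pa,(255,0,0),o);draw(box(60,45,0,14),E,pb,(0,0,255),o);draw(box(40,32.5,14,64),E,pb,(0,255,0),o);draw(box(40,24.5,50,57),E[:4],pb,(0,255,255),o)
    outs.append(o[190:])
o=np.hstack(outs);cv2.imwrite("pics/ov4.png",cv2.resize(o,(800,int(o.shape[0]*800/o.shape[1])),interpolation=cv2.INTER_AREA))
E
```

```text
[ 4.8207e+02  2.3125e+02 -1.8000e-01]
[[-0.3, 0.7], [-0.8, 0.1], [1.9, 0.1], [1.5, -1.8], [-1.1, -0.2]]
[ 4.7898e+02  2.3254e+02 -1.8000e-01]
[[-0.2, 0.4], [-0.7, -0.5], [2.0, -0.7], [-0.6, 0.6], [0.3, -0.4], [-1.0, 0.1], [0.3, -1.2], [0.6, 2.1]]
```

View pics/ov4.png

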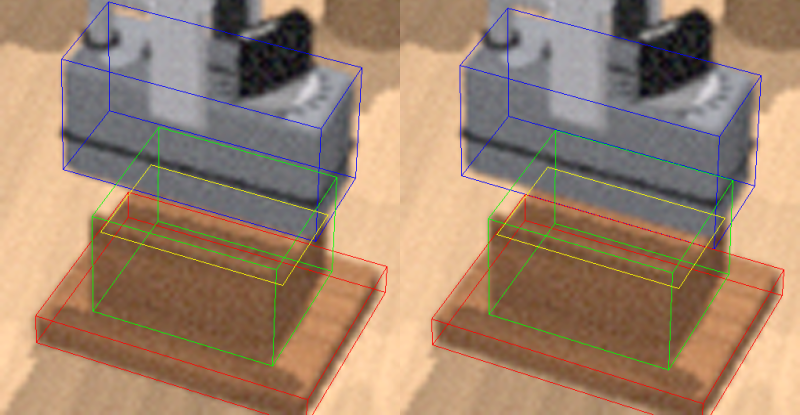

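>>> jog_arm(
  series=[
    [0, 0, 0, 0, 2.9, 0, -1],
    [0, 0, 0, 0, 0, 4, -1],
    [0, 0, 0, 0, 0, 4, -1],
    [0, 0, 0, 0, 0, 2, -1],
    [0, 0, 0, 0, 0, 1.5, -1],
    [0, 0, 0, 0, 0, 1.5, -1],
    [0, 0, 0, 0, 0, 0, -1],
  ],
)

```text
time: 8.8
ee_pos: [477.7, 236.2, 81.2]
eef_rot: [3.141, -0.0, -1.758]
contact_force: [-0.2, 0.5, -5.3]
grip_width: 0.464
```

>>> jog_arm(
  series=[
    [0, 0, 0, 0, 0, 1, -1],
    [0, 0, 0, 0, 0, 1, -1],
    [0, 0, 0, 0, 0, 0, -1],
  ],
)

```text
time: 9.1
ee_pos: [477.8, 236.2, 79.4]
eef_rot: [3.141, -0.0, -1.758]
contact_force: [0.6, 0.7, -4.8]
grip_width: 0.465
```

>>> jog_arm(
  series=[
    [0, 0, 0, 0, 0, 1, -1],
    [0, 0, 0, 0, 0, 1, -1],
    [0, 0, 0, 0, 0, 0, -1],
  ],
)

```text
time: 9.4
ee_pos: [477.7, 236.2, 77.3]
eef_rot: [3.141, -0.0, -1.758]
contact_force: [-0.2, -0.5, -4.7]
grip_width: 0.463
```

>>> jog_arm(
  series=[
    [0, 0, 0, 0, 0, 1, -1],
    [0, 0, 0, 0, 0, 1, -1],
    [0, 0, 0, 0, 0, 0, -1],
  ],
)

```text
time: 9.7
ee_pos: [477.7, 236.2, 75.3]
eef_rot: [3.141, -0.0, -1.758]
contact_force: [0.3, 0.1, -5.0]
grip_width: 0.465
```

```bash
python3 - <<'E'
from h import *
from plant import cams
f=cams.grab_frame("side");i=f["image"][:,:,::-1];cv2.imwrite("pics/side5.png",i);x,y,w,h=285,265,85,90;k=9
o=cv2.resize(i[y:y+h,x:x+w],None,fx=k,fy=k,interpolation=cv2.INTER_CUBIC)
o=cv2.convertScaleAbs(o,alpha=1.5,beta=10)
cv2.imwrite("pics/side5a.png",o[:600])
E
```

```text
(no output)
```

View pics/side5a.png

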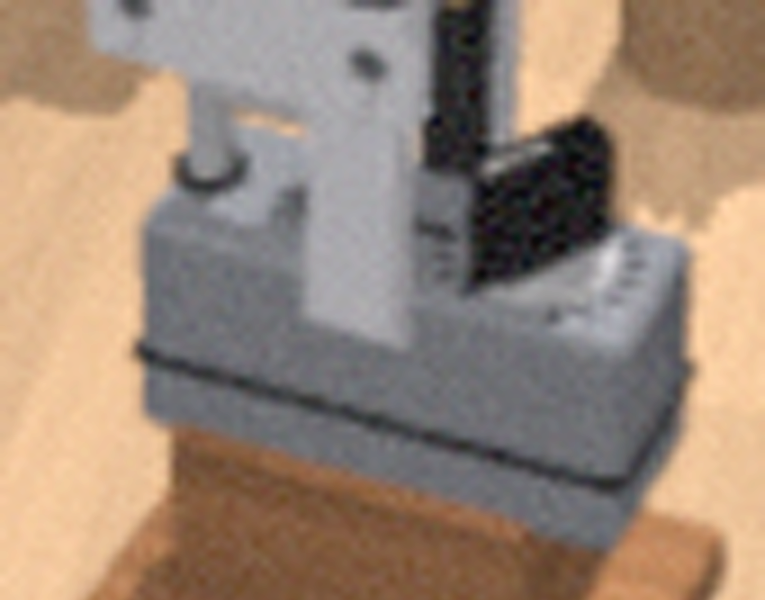

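>>> jog_arm(
  series=[
    [0, 0, 0, 0, 0, 1, -1],
    [0, 0, 0, 0, 0, 1, -1],
    [0, 0, 0, 0, 0, 0, -1],
  ],
)

```text
time: 10.05
ee_pos: [477.7, 236.2, 73.2]
eef_rot: [3.141, -0.0, -1.758]
contact_force: [0.2, -0.4, -4.9]
grip_width: 0.462
```

>>> jog_arm(
  series=[
    [0, 0, 0, 0, 0, 1, -1],
    [0, 0, 0, 0, 0, 0, -1],
  ],
)

```text
time: 10.25
ee_pos: [477.7, 236.2, 72.3]
eef_rot: [3.141, -0.0, -1.758]
contact_force: [-0.5, -0.7, -4.2]
grip_width: 0.464
```

```bash
python3 - <<'E'
from h import *
from plant import cams
f=cams.grab_frame("side");i=f["image"][:,:,::-1];cv2.imwrite("pics/side6.png",i);x,y,w,h=285,285,85,72;k=9
o=cv2.resize(i[y:y+h,x:x+w],None,fx=k,fy=k,interpolation=cv2.INTER_CUBIC)
o=cv2.convertScaleAbs(o,alpha=1.7,beta=10)
cv2.imwrite("pics/side6a.png",o[:600])
S=cam(f)
for d in(-4,0,4):
  p=[478+d,236,-.187]; print(d,((proj(S,W(p,[[55,22,51],[-55,22,51]]))-[x,y]+.5)*k).round().tolist())
print(((proj(S,W([478,236,-.187],[[40,32.5,64],[-40,32.5,64],[40,32.5,14],[-40,32.5,14],[60,45,14],[-60,-45,14],[-60,45,14]]))-[x,y]+.5)*k).round().tolist())
E
```

```text
-4 [[153.0, 263.0], [633.0, 406.0]]
0 [[135.0, 260.0], [614.0, 402.0]]
4 [[117.0, 257.0], [595.0, 399.0]]
[[177.0, 259.0], [529.0, 364.0], [178.0, 442.0], [522.0, 549.0], [69.0, 451.0], [742.0, 357.0], [588.0, 614.0]]
```

View pics/side6a.png

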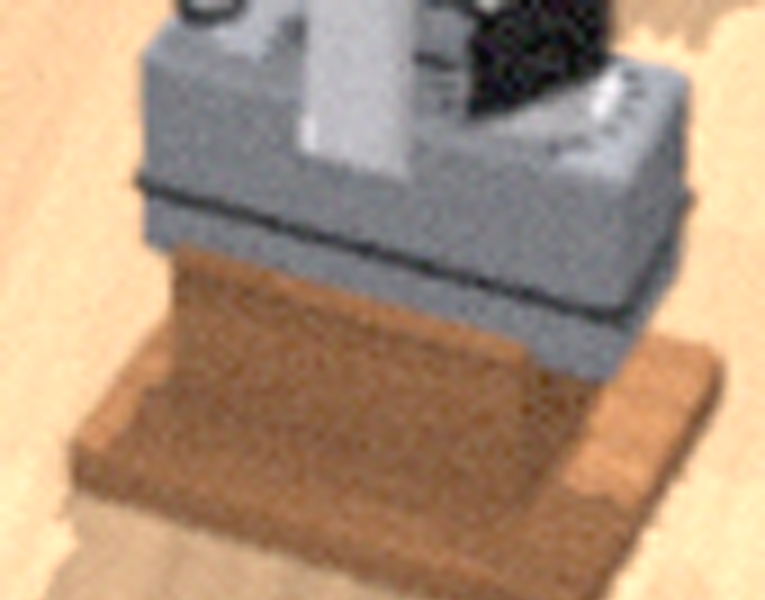

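>>> jog_arm(
  series=[
    [0, 0, 0, 0, 0, 0.7, -1],
    [0, 0, 0, 0, 0, 0, -1],
  ],
)

```text
time: 10.5
ee_pos: [477.8, 236.2, 71.7]
eef_rot: [3.141, -0.0, -1.758]
contact_force: [-0.1, -0.2, -4.9]
grip_width: 0.463
```

>>> jog_arm(
  series=[
    [0, 0, 0, 0, 0, 0.7, -1],
    [0, 0, 0, 0, 0, 0, -1],
  ],
)

```text
time: 10.7
ee_pos: [477.8, 236.2, 71.5]
eef_rot: [3.141, -0.0, -1.758]
contact_force: [-2.7, -0.7, -0.2]
grip_width: 0.462
```

>>> jog_arm(
  series=[
    [0, 0, 0, 0, 0, 0, 0.6],
    [0, 0, 0, 0, 0, 0, 0.6],
    [0, 0, 0, 0, 0, 0, 0.6],
    [0, 0, 0, 0, 0, 0, 0.6],
    [0, 0, 0, 0, 0, -15, 0.6],
    [0, 0, 0, 0, 0, -30, 0.6],
    [0, 0, 0, 0, 0, -40, 0.6],
    [0, 0, 0, 0, 0, -20, 0.6],
    [0, 0, 0, 0, 0, 0, 0.6],
  ],
)

```text
time: 11.6
ee_pos: [480.6, 237.0, 181.1]
eef_rot: [-3.133, 0.004, -1.758]
contact_force: [0.4, -0.1, 0.4]
grip_width: 0.798
```

```bash
python3 - <<'E'
from h import *
from plant import cams
print(go([480,234.5,150,-1.758]))
f=cams.grab_frame("side");i=f["image"][:,:,::-1];cv2.imwrite("pics/side7.png",i);x,y,w,h=285,265,85,90;k=9
o=cv2.resize(i[y:y+h,x:x+w],None,fx=k,fy=k,interpolation=cv2.INTER_CUBIC)
o=cv2.convertScaleAbs(o,alpha=1.5,beta=10)
cv2.imwrite("pics/side7a.png",o[:600])
E
```

```text
('rz 0.000; shift if turned first [ 2.5  0.1 31.1], before turn [ 2.5  0.1 31.1]', array([480.6, 237. , 181.1]), array([-3.133,  0.004, -1.758]), array([ 0.4, -0.1,  0.4]), 75.0)
```

View pics/side7a.png

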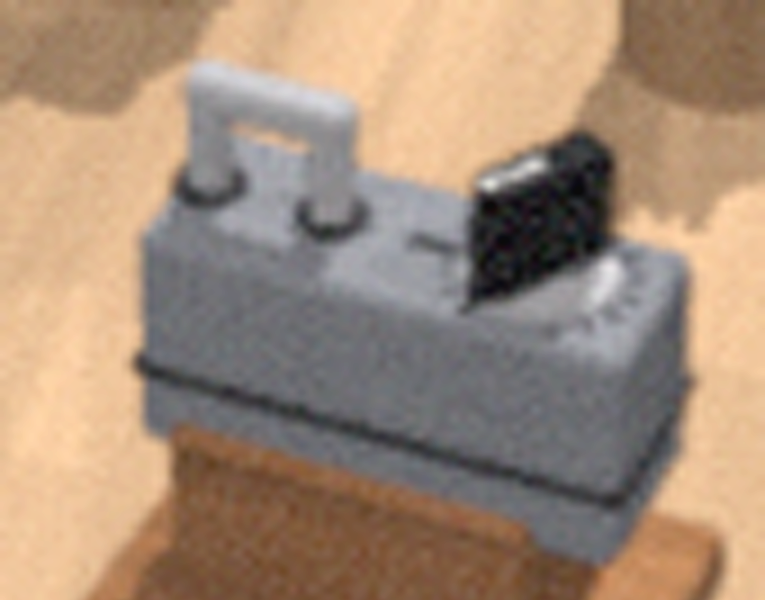

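```bash
python3 - <<'E'
from h import *
from plant import cams
S=cam(cams.grab_frame("side"));k=9
T=[477.8,236.2]
u=(proj(S,W(T+[-.187],[[0,34.5,72],[11.5,34.5,72],[-11.5,34.5,72]]))-[285,285]+.5)*k
print("finger pred",u.round(),"obs c(355,167) l(303,155) r(408,178)")
for d in(-3,0,3):
  v=(proj(S,W(T+[-.187],[[19+d,0,105],[47+d,0,105],[33+d,5,134],[55+d,22,50],[-55+d,22,50],[-55+d,-22,105],[-28+d,0,134]]))-[285,265]+.5)*k
  print(d,v.round().tolist())
E
```

```text
finger pred [[348. 287.]
 [297. 272.]
 [399. 302.]] obs c(355,167) l(303,155) r(408,178)
-3 [[347.0, 228.0], [226.0, 194.0], [277.0, 110.0], [148.0, 448.0], [628.0, 591.0], [716.0, 260.0], [560.0, 171.0]]
0 [[334.0, 224.0], [213.0, 190.0], [264.0, 107.0], [136.0, 445.0], [614.0, 587.0], [703.0, 257.0], [546.0, 168.0]]
3 [[321.0, 220.0], [200.0, 187.0], [250.0, 103.0], [123.0, 441.0], [601.0, 583.0], [689.0, 253.0], [532.0, 164.0]]
```

```bash
python3 - <<'E'
from h import *
from plant import cams
S=cam(cams.grab_frame("side"))
print(proj(S,W([467.4,-239.9,-.51],[[0,47,140.5],[0,59.5,140.5],[0,59.5,160],[0,-47,140.5],[0,-47,160]])).round(1).tolist())
print(proj(S,W([480.6,237,-.187],[[0,37.5,181],[0,50,181],[0,-37.5,181]])).round(1).tolist())
i=cv2.imread("pics/side7.png")[120:340,250:430];cv2.imwrite("pics/v7.png",cv2.resize(i,None,fx=3,fy=3)[:600])
i=cv2.imread("pics/side1.png");print(i.shape)
E
```

```text
[[365.7, 175.5], [362.4, 177.1], [362.8, 169.8], [389.1, 163.8], [389.6, 156.7]]
[[321.4, 268.9], [318.5, 272.6], [338.1, 248.0]]
(600, 520, 3)
```

View pics/v7.png

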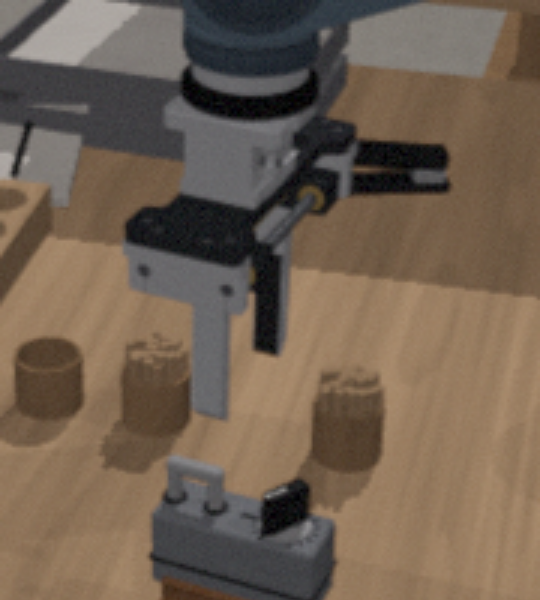

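View pics/side1.png

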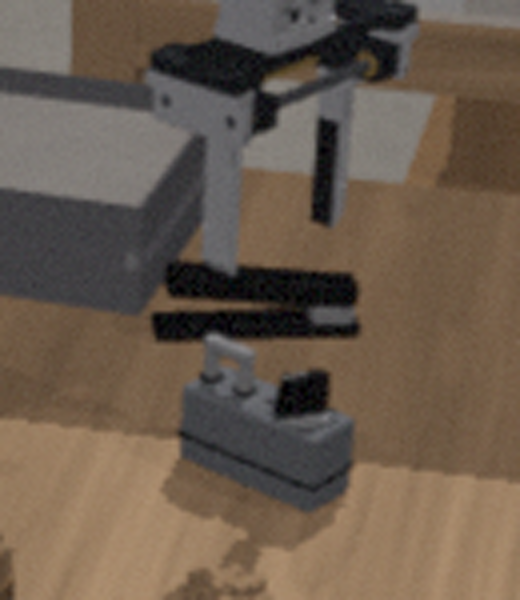

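>>> jog_arm(
  series=[
    [0, 0, 0, 0, 0, 0, -0.4],
    [0, 0, 0, 0, 0, 0, -0.4],
    [0, 0, 0, 0, 0, 0, -0.4],
    [0, 0, 0, 0, 0, 0, -0.4],
    [0, 0, 0, 0, 0, 0, -0.4],
  ],
)

```text
time: 12.25
ee_pos: [477.7, 236.2, 175.8]
eef_rot: [3.141, -0.0, -1.758]
contact_force: [-0.5, 0.3, -0.7]
grip_width: 0.411
```

```bash
python3 - <<'E'
from h import *
from plant import cams
print(go([480,234.5,150,-1.758]))
f=cams.grab_frame("side");S=cam(f);i=f["image"][:,:,::-1].copy();cv2.imwrite("pics/side8.png",i)
x,y,w,h=270,180,110,120;k=5
o=cv2.resize(i[y:y+h,x:x+w],None,fx=k,fy=k,interpolation=cv2.INTER_CUBIC)
from plant import status
s=status.read_state();p=s["ee_pos"];g=s["grip_width"]*47;print(p,g)
for zz in(0,10,20,30):
  for yy in(g,g+12.5,-g):
    q=proj(S,W([p[0],p[1],s["eef_rot"][2]+np.pi/2],[[0,yy,p[2]+zz]]))[0]
    cv2.circle(o,tuple(int(v) for v in ((q-[x,y]+.5)*k)),2,(0,0,255) if yy>g else (0,255,0),-1)
cv2.imwrite("pics/side8a.png",o)
E
```

```text
('rz -0.000; shift if turned first [ 1.2 -2.5 25.8], before turn [ 1.2 -2.5 25.8]', array([477.7, 236.2, 175.8]), array([ 3.141, -0.   , -1.758]), array([-0.5,  0.3, -0.7]), 38.6)
[477.80872278 236.19672521 175.97145143] 17.219735029165918
```

View pics/side8a.png

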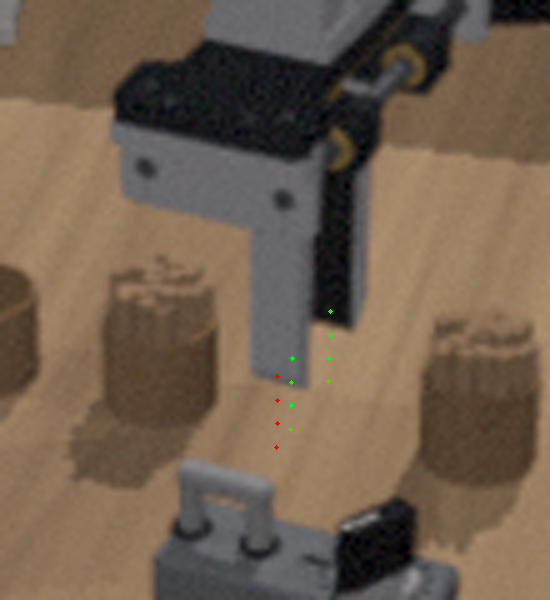

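```bash
python3 - <<'E'
from h import *
from plant import cams
S=cam(cams.grab_frame("side"));im=cv2.imread("pics/side8.png");box=(300,260,75,60);k=5
out=[];p=[479.1,236,-.187]
b=np.array([0.5,-1.3])
for a in(40,60,80):
    x,y,w,h=box
    o=cv2.convertScaleAbs(cv2.resize(im[y:y+h,x:x+w],None,fx=k,fy=k,interpolation=cv2.INTER_CUBIC),alpha=1.6,beta=10)
    a=np.radians(a);R=np.array([[np.cos(a),-np.sin(a)],[np.sin(a),np.cos(a)]])
    for zz in(108,134):
        q=(R@np.array([[-15,-6],[-15,6],[9,6],[15,0],[9,-6]]).T).T+[-28,0]
        u=(proj(S,W(p,np.c_[q,np.full(5,zz)]))+b-[x,y]+.5)*k
        cv2.polylines(o,[u.round().astype(int)],True,(0,0,255) if zz==134 else (0,255,0),1)
    for C in([[i,j,105] for i,j in((55,22),(55,-22),(-55,-22),(-55,22))],[[14,-5,134],[52,-5,134],[52,5,134],[14,5,134]]):
        u=(proj(S,W(p,C))+b-[x,y]+.5)*k
        cv2.polylines(o,[u.round().astype(int)],True,(255,0,0),1)
    out.append(o)
o=np.hstack(out);cv2.imwrite("pics/d8.png",cv2.resize(o,(800,int(o.shape[0]*800/o.shape[1])),interpolation=cv2.INTER_AREA))
print(go([451.6,241.2,150,-.711]))
E
```

```text
('rz -1.047; shift if turned first [-23.1  13.4  26. ], before turn [-0.  26.7 26. ]', array([477.8, 236.2, 176. ]), array([ 3.142,  0.   , -1.758]), array([-0.1, -0.5, -0.1]), 30.8)
```

View pics/d8.png

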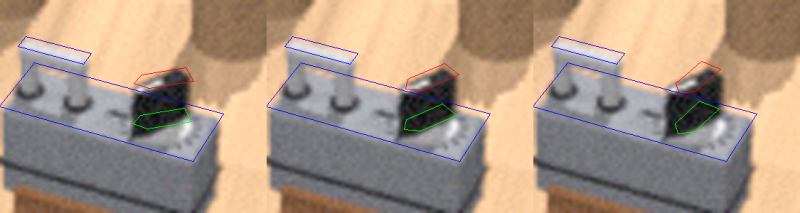

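>>> jog_arm(
  series=[
    [0, 0, 0, 0, 13.5, 0, -0.4],
    [0, 0, 0, 0, 13.2, 0, -0.4],
    [0, 0, -0.15, 0, 0, 3, -0.4],
    [0, 0, -0.15, 0, 0, 4, -0.4],
    [0, 0, -0.15, 0, 0, 4, -0.4],
    [0, 0, -0.15, 0, 0, 4, -0.4],
    [0, 0, -0.15, 0, 0, 4, -0.4],
    [0, 0, -0.15, 0, 0, 4, -0.4],
    [0, 0, -0.147, 0, 0, 3, -0.4],
    [0, 0, 0, 0, 0, 0, -0.4],
    [0, 0, 0, 0, 0, 0, -0.4],
    [0, 0, 0, 0, 0, 0, -0.4],
  ],
)

```text
time: 13.55
ee_pos: [451.4, 241.3, 150.4]
eef_rot: [-3.141, -0.0, -0.713]
contact_force: [0.0, 0.3, -0.7]
grip_width: 0.3
```

```bash
cat > v.py <<'E'
import sys
from h import *
from plant import cams
def view(name,box,k,n="side"):
    f=cams.grab_frame(n);i=f["image"][:,:,::-1].copy();cv2.imwrite(f"pics/{name}.png",i);x,y,w,h=box
    cv2.imwrite(f"pics/{name}z.png",cv2.convertScaleAbs(cv2.resize(i[y:y+h,x:x+w],None,fx=k,fy=k,interpolation=cv2.INTER_CUBIC),alpha=1.5,beta=10))
    return cam(f)
E
python3 - <<'E'
from v import *
print(go([451.6,241.2,150,-.711]))
view("s9",(285,220,100,100),6)
E
```

```text
('rz -0.002; shift if turned first [ 0.3 -0.   0.4], before turn [ 0.3 -0.   0.4]', array([451.4, 241.3, 150.4]), array([-3.141, -0.   , -0.713]), array([ 0. ,  0.3, -0.7]), 28.2)
```

View pics/s9z.png

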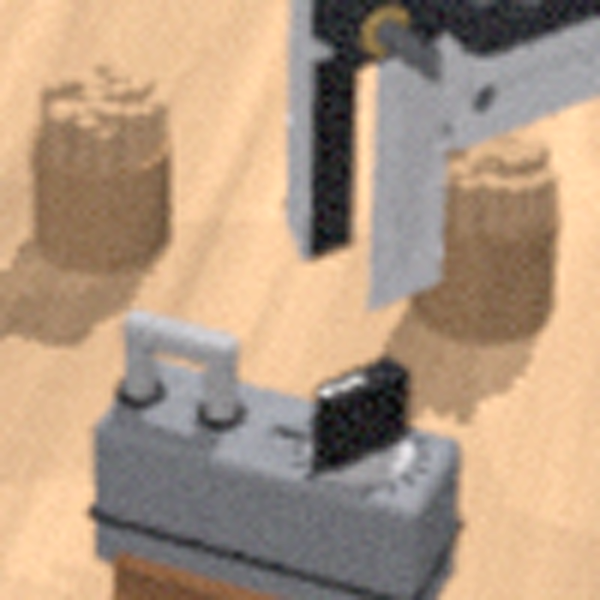

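>>> jog_arm(
  series=[
    [0, 0, 0, 0, 0, 6, -0.4],
    [0, 0, 0, 0, 0, 8, -0.4],
    [0, 0, 0, 0, 0, 8, -0.4],
    [0, 0, 0, 0, 0, 8, -0.4],
    [0, 0, 0, 0, 0, 6, -0.4],
    [0, 0, 0, 0, 0, 3, -0.4],
    [0, 0, 0, 0, 0, 0, -0.4],
    [0, 0, 0, 0, 0, 0, -0.4],
  ],
)

```text
time: 14.4
ee_pos: [451.8, 241.3, 111.3]
eef_rot: [-3.141, -0.0, -0.711]
contact_force: [-0.1, 0.3, -0.8]
grip_width: 0.302
```

```bash
python3 - <<'E'
from v import *
print(go([451.6,241.2,150,-.711]))
view("s10",(285,220,100,100),6)
E
```

```text
('rz 0.000; shift if turned first [ -0.1   0.2 -38.7], before turn [ -0.1   0.2 -38.7]', array([451.8, 241.3, 111.3]), array([-3.141, -0.   , -0.711]), array([-0.1,  0.3, -0.8]), 28.4)
```

View pics/s10z.png

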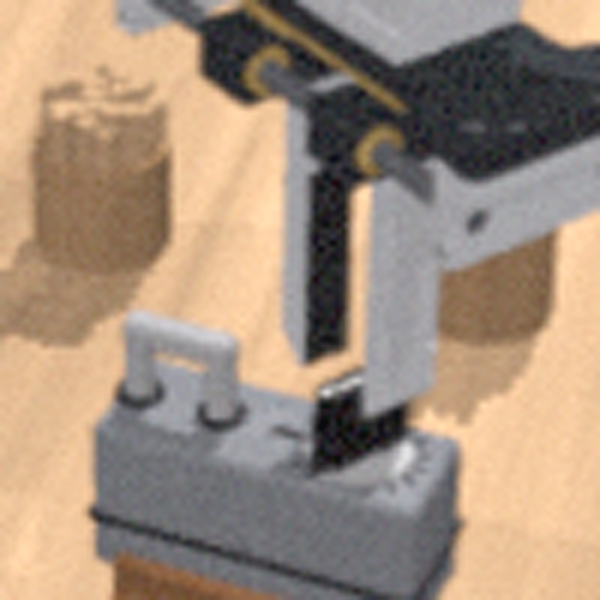

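```bash
python3 - <<'E'
from v import *
S=cam(cams.grab_frame("side"));im=cv2.imread("pics/s10.png");x,y,w,h=285,220,100,100;k=6
o=cv2.convertScaleAbs(cv2.resize(im[y:y+h,x:x+w],None,fx=k,fy=k,interpolation=cv2.INTER_CUBIC),alpha=1.5,beta=10)
b=np.array([.5,-1.3])
def poly(P,c): cv2.polylines(o,[((proj(S,P)+b-[x,y]+.5)*k).round().astype(int)],True,c,1)
t=[451.8,241.3,-.711]
for dz,c in((20,(0,255,255)),(25,(255,255,0))):
  for s in(1,-1): poly(W(t,[[s*14.2,-11,111.3+dz],[s*14.2,11,111.3+dz],[s*26.7,11,111.3+dz],[s*26.7,-11,111.3+dz]]),c)
p=[479.1,236,-.187];a=np.pi/3;R=np.array([[np.cos(a),-np.sin(a)],[np.sin(a),np.cos(a)]])
q=(R@np.array([[-15,-6],[-15,6],[9,6],[15,0],[9,-6]]).T).T+[-28,0]
poly(W(p,np.c_[q,np.full(5,134)]),(0,0,255));poly(W(p,np.c_[q,np.full(5,108)]),(0,255,0))
cv2.imwrite("pics/o10.png",o)
E
```

```text
(no output)
```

View pics/o10.png

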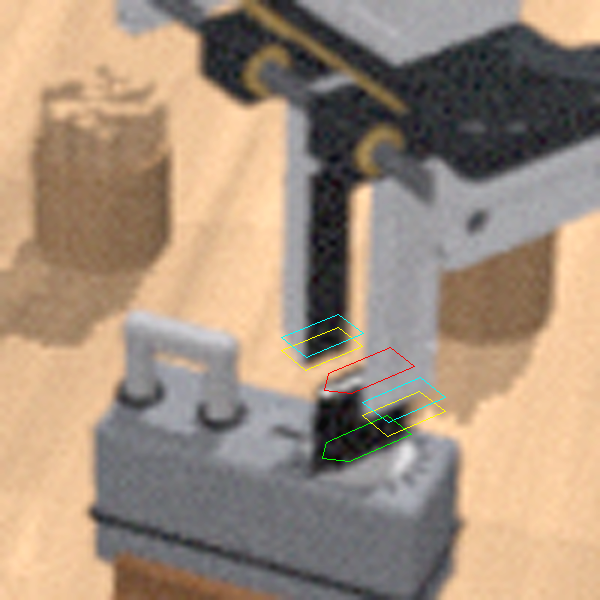

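>>> jog_arm(
  series=[
    [0, 0, 0, 0.7, 0, 2, -0.4],
    [0, 0, 0, 0, 0, 2, -0.4],
    [0, 0, 0, 0, 0, 2, -0.4],
    [0, 0, 0, 0, 0, 1.5, -0.4],
    [0, 0, 0, 0, 0, 0, -0.4],
  ],
)

```text
time: 15.0
ee_pos: [451.9, 240.6, 103.2]
eef_rot: [3.141, 0.0, -0.711]
contact_force: [-1.1, 0.6, -0.1]
grip_width: 0.299
```

>>> jog_arm(
  series=[
    [0, 0, 0, 0, 0, 2, -0.4],
    [0, 0, 0, 0, 0, 2, -0.4],
    [0, 0, 0, 0, 0, 0, -0.4],
  ],
)

```text
time: 15.3
ee_pos: [451.9, 240.7, 99.2]
eef_rot: [3.141, 0.0, -0.711]
contact_force: [-0.9, -0.4, -0.4]
grip_width: 0.299
```

>>> jog_arm(
  series=[
    [0, 0, 0, 0, 0, 2, -0.4],
    [0, 0, 0, 0, 0, 2, -0.4],
    [0, 0, 0, 0, 0, 0, -0.4],
  ],
)

```text
time: 15.6
ee_pos: [451.9, 240.7, 95.2]
eef_rot: [3.141, 0.0, -0.711]
contact_force: [1.1, -0.3, 0.7]
grip_width: 0.301
```

```bash
python3 - <<'E'
from v import *
print(go([451.6,241.2,150,-.711]))
view("s11",(285,220,100,100),6)
E
```

```text
('rz -0.000; shift if turned first [ -0.6  -0.2 -54.8], before turn [ -0.6  -0.2 -54.8]', array([451.9, 240.7,  95.2]), array([ 3.141,  0.   , -0.711]), array([ 1.1, -0.3,  0.7]), 28.3)
```

View pics/s11z.png

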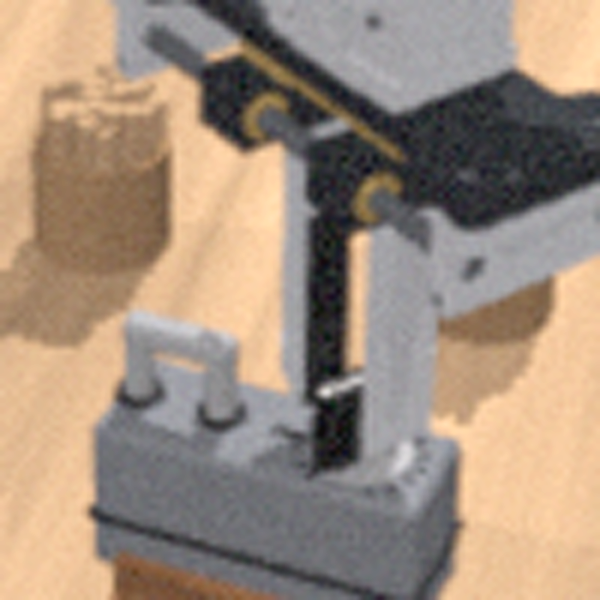

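>>> jog_arm(
  series=[
    [0, 0, 0, 0, 0, 2, -0.4],
    [0, 0, 0, 0, 0, 1, -0.4],
    [0, 0, 0, 0, 0, 0, -0.4],
  ],
)

```text
time: 15.95
ee_pos: [452.0, 240.7, 92.3]
eef_rot: [3.141, 0.0, -0.711]
contact_force: [0.4, 0.1, -0.2]
grip_width: 0.299
```

>>> jog_arm(
  series=[
    [0, 0, 0, 0, 0, 0, -0.6],
    [0, 0, 0, 0, 0, 0, -0.7],
    [0, 0, 0, 0, 0, 0, -0.75],
  ],
  grip_force=10,
)

```text
time: 16.25
ee_pos: [451.1, 241.2, 92.7]
eef_rot: [3.141, 0.003, -0.711]
contact_force: [-4.7, 1.3, 3.5]
grip_width: 0.133
```

>>> jog_arm(
  series=[
    [0, 0, 0, -0.5, 0, 0, -1],
    [0, 0, 0, 0, 0, 0, -1],
    [0, 0, 0, 0, 0, 0, -1],
  ],
  grip_force=15,
)

```text
time: 16.55
ee_pos: [451.2, 241.4, 92.6]
eef_rot: [3.141, 0.001, -0.711]
contact_force: [-4.8, 3.0, 4.1]
grip_width: 0.121
```

```bash
python3 - <<'E'
from v import *
from plant import status
s=status.read_state();print(s["ee_pos"],s["eef_rot"],s["contact_force"],s["torque"],s["joint_pos"])
view("s12",(285,220,100,100),6)
E
```

```text
[451.18011895 241.36379281  92.61123051] [ 3.14111419e+00  1.27246051e-03 -7.10887620e-01] [-4.80498377  3.04540667  4.05487098] [0.41239556 0.91748461 0.06801816] [2.68873407e-01 2.70324626e-02 1.97828772e+00 8.70486707e-04
 1.13737896e+00 9.79394703e-01]
```

View pics/s12z.png

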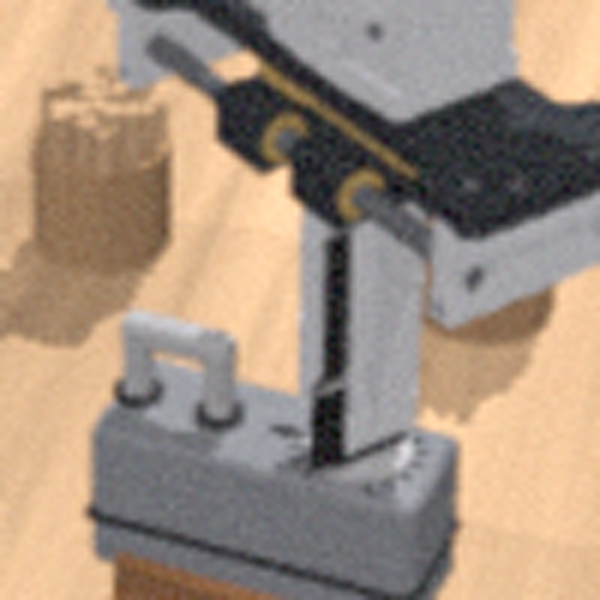

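>>> jog_arm(
  series=[
    [0, 0, 0, -0.5, 0, -0.4, -1],
    [0, 0, 0.06, 0, 0, 0, -1],
    [0, 0, 0.06, 0, 0, 0, -1],
    [0, 0, 0.06, 0, 0, 0, -1],
    [0, 0, 0, 0, 0, 0, -1],
  ],
)

```text
time: 17.1
ee_pos: [452.5, 241.7, 93.0]
eef_rot: [-3.139, -0.001, -0.891]
contact_force: [2.5, 2.6, -2.5]
grip_width: 0.134
```

```bash
cat > st.py <<'E'
from plant import status
s=status.read_state()
for k in("ee_pos","eef_rot","contact_force","torque"): print(k,s[k].round(3))
print(s["grip_width"]*94, s["time"])
E
python3 st.py
```

```text
ee_pos [452.469 241.657  93.037]
eef_rot [-3.139e+00 -1.000e-03 -8.910e-01]
contact_force [ 2.454  2.635 -2.542]
torque [ 0.705 -0.401  0.284]
12.557662906541825 17.1
```

>>> jog_arm(
  series=[
    [0, 0, 0.06, 0, 0, 0, -1],
    [0, 0, 0.06, 0, 0, 0, -1],
    [0, 0, 0.05, 0, 0, 0, -1],
    [0, 0, 0, 0, 0, 0, -1],
    [0, 0, 0, 0, 0, 0, -1],
  ],
)

```text
time: 17.6
ee_pos: [451.7, 240.9, 92.8]
eef_rot: [-3.141, -0.001, -1.059]
contact_force: [1.4, 0.5, -1.8]
grip_width: 0.129
```

```bash
python3 st.py; python3 - <<'E'
from v import *
view("s13",(285,220,100,100),6)
E
```

```text
ee_pos [451.69  240.945  92.767]
eef_rot [-3.141e+00 -1.000e-03 -1.059e+00]
contact_force [ 1.403  0.534 -1.764]
torque [-0.058 -0.266 -0.02 ]
12.166109913039929 17.6
```

View pics/s13z.png

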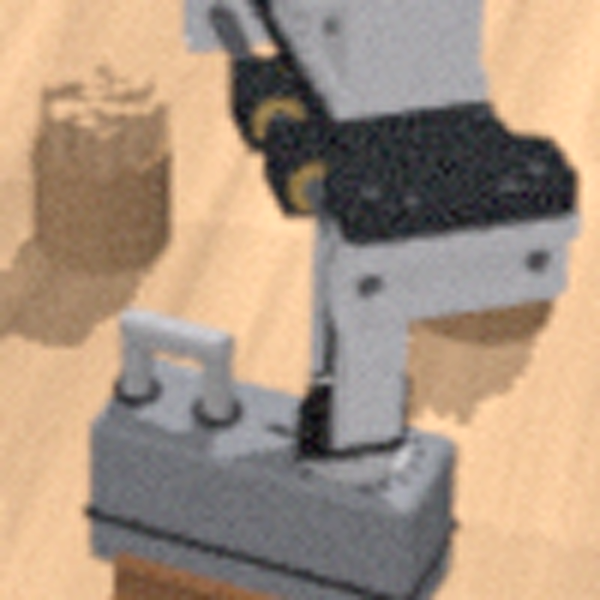

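>>> jog_arm(
  series=[
    [0, 0, 0.06, 0, 0, 0, -1],
    [0, 0, 0.06, 0, 0, 0, -1],
    [0, 0, 0.06, 0, 0, 0, -1],
    [0, 0, 0.06, 0, 0, 0, -1],
    [0, 0, 0.06, 0, 0, 0, -1],
    [0, 0, 0.05, 0, 0, 0, -1],
    [0, 0, 0, 0, 0, 0, -1],
    [0, 0, 0, 0, 0, 0, -1],
  ],
)

```text
time: 18.45
ee_pos: [451.4, 241.1, 92.8]
eef_rot: [3.141, -0.001, -1.41]
contact_force: [1.3, -1.7, -2.0]
grip_width: 0.126
```

```bash
python3 st.py; python3 - <<'E'
from v import *
view("s14",(285,220,100,100),6)
E
```

```text
ee_pos [451.365 241.056  92.809]
eef_rot [ 3.141e+00 -1.000e-03 -1.410e+00]
contact_force [ 1.254 -1.689 -2.019]
torque [-0.187 -0.167  0.006]
11.860842267825605 18.45
```

View pics/s14z.png

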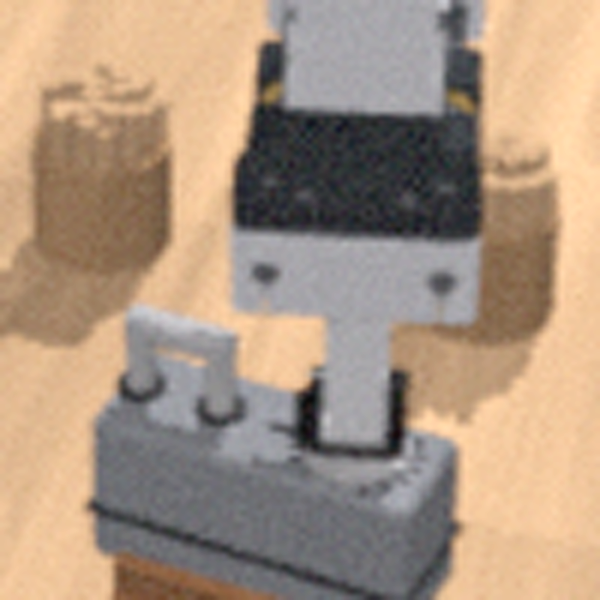

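>>> jog_arm(
  series=[
    [0, 0, 0.06, 0, 0, 0, -1],
    [0, 0, 0.06, 0, 0, 0, -1],
    [0, 0, 0.06, 0, 0, 0, -1],
    [0, 0, 0.06, 0, 0, 0, -1],
    [0, 0, 0.06, 0, 0, 0, -1],
    [0, 0, 0.05, 0, 0, 0, -1],
    [0, 0, 0, 0, 0, 0, -1],
    [0, 0, 0, 0, 0, 0, -1],
  ],
)

```text
time: 19.3
ee_pos: [451.2, 241.2, 92.8]
eef_rot: [3.141, -0.0, -1.759]
contact_force: [0.5, -0.5, -2.0]
grip_width: 0.128
```

```bash
python3 st.py; python3 - <<'E'
from v import *
view("s15",(285,220,100,100),6)
E
```

```text
ee_pos [451.221 241.216  92.843]
eef_rot [ 3.141 -0.    -1.759]
contact_force [ 0.477 -0.516 -1.968]
torque [-0.158 -0.094 -0.079]
12.070186605877636 19.3
```

View pics/s15z.png

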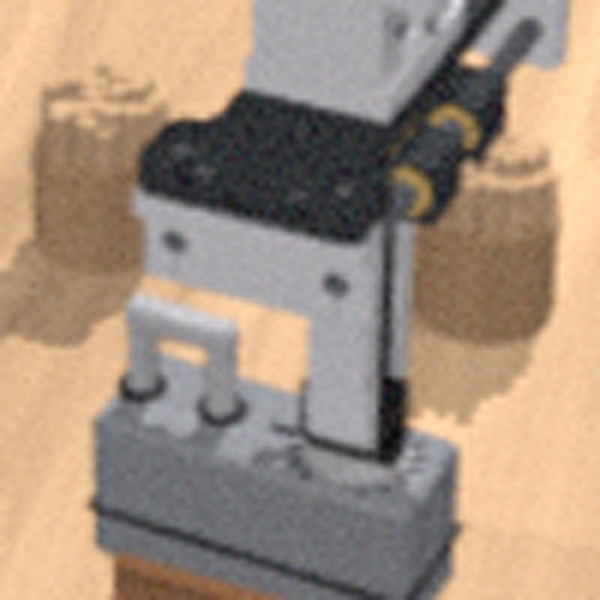

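>>> jog_arm(
  series=[
    [0, 0, 0, 0, 0, 0, -0.4],
    [0, 0, 0, 0, 0, 0, -0.4],
    [0, 0, 0, 0, 0, 0, -0.4],
    [0, 0, 0, 0, 0, -5, -0.4],
    [0, 0, 0, 0, 0, -15, -0.4],
    [0, 0, 0, 0, 0, -22, -0.4],
    [0, 0, 0, 0, 0, -15, -0.4],
    [0, 0, 0, 0, -15, 0, -0.4],
    [0, 0, 0, 0, -25, 0, -0.4],
    [0, 0, 0, 0, -20, 0, -0.4],
    [0, 0, 0, 0, 0, 0, -0.4],
    [0, 0, 0, 0, 0, 0, -0.4],
    [0, 0, 0, 0, 0, 0, -0.4],
  ],
)

```text
time: 20.65
ee_pos: [509.5, 230.0, 149.3]
eef_rot: [3.14, -0.0, -1.761]
contact_force: [-0.5, 0.1, -0.2]
grip_width: 0.304
```

```bash
python3 st.py; python3 - <<'E'
from v import *
view("s16",(285,220,100,100),6)
E
```

```text
ee_pos [509.522 230.037 149.264]
eef_rot [ 3.14  -0.    -1.761]
contact_force [-0.473  0.139 -0.155]
torque [ 0.017 -0.04  -0.007]
28.557736230593115 20.65
```

View pics/s16z.png

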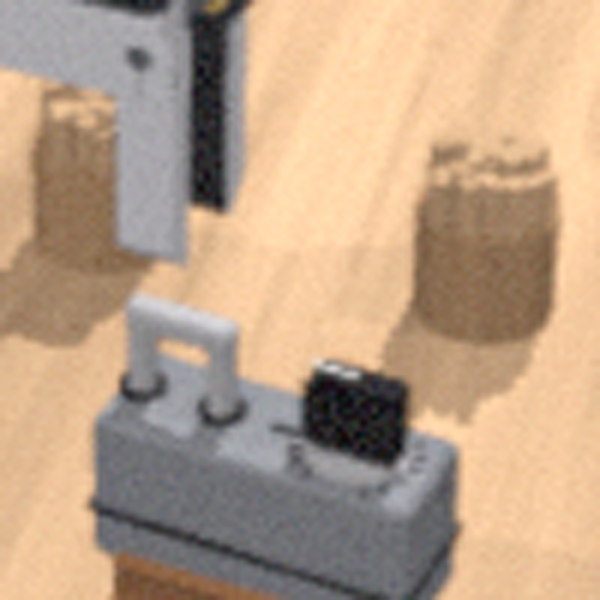

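>>> jog_arm(
  series=[
    [0, 0, 0, 0, 0, 8, -0.4],
    [0, 0, 0, 0, 0, 10, -0.4],
    [0, 0, 0, 0, 0, 10, -0.4],
    [0, 0, 0, 0, 0, 8, -0.4],
    [0, 0, 0, 0, 0, 5, -0.4],
    [0, 0, 0, 0, 0, 5, -0.4],
    [0, 0, 0, 0, 0, 4, -0.4],
    [0, 0, 0, 0, 0, 2, -0.4],
    [0, 0, 0, 0, 0, 2, -0.4],
    [0, 0, 0, 0, 0, 0, -0.4],
  ],
)

```text
time: 21.7
ee_pos: [510.3, 230.0, 95.9]
eef_rot: [3.141, -0.0, -1.761]
contact_force: [0.4, -0.2, 0.6]
grip_width: 0.299
```

```bash
python3 st.py; python3 - <<'E'
from v import *
view("s17",(285,220,100,100),6)
E
```

```text
ee_pos [510.258 230.005  95.86 ]
eef_rot [ 3.141 -0.    -1.761]
contact_force [ 0.41  -0.171  0.611]
torque [0.006 0.025 0.021]
28.061930768900165 21.7
```

View pics/s17z.png

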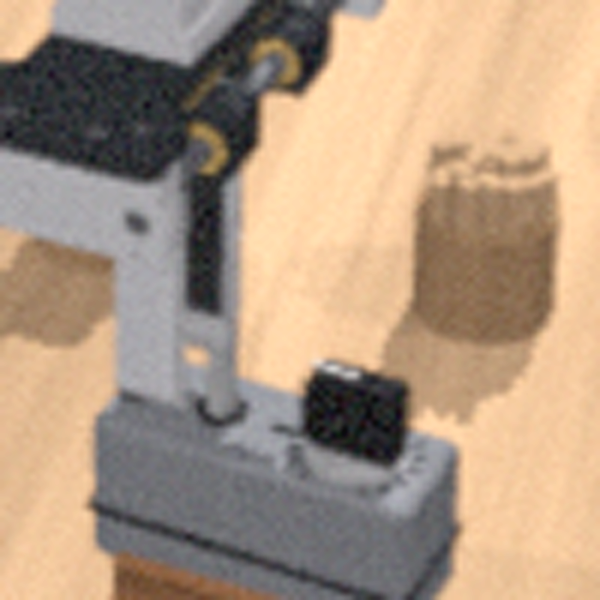

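>>> jog_arm(
  series=[
    [0, 0, 0, 0, 0, 0, -0.65],
    [0, 0, 0, 0, 0, 0, -0.75],
    [0, 0, 0, 0, 0, 0, -0.8],
    [0, 0, 0, 0, 0, 0, -1],
  ],
  grip_force=10,
)

```text
time: 22.15
ee_pos: [510.6, 229.9, 96.2]
eef_rot: [-3.141, 0.0, -1.761]
contact_force: [-0.0, -1.4, -0.4]
grip_width: 0.107
```

```bash
python3 st.py
```

```text
ee_pos [510.577 229.943  96.169]
eef_rot [-3.141  0.    -1.761]
contact_force [-0.035 -1.433 -0.42 ]
torque [-0.096 -0.157  0.055]
10.075376251307736 22.15
```

Gripped at 10 mm with almost no side force. Next I'll firm up the grip and draw the shackle slowly.

>>> jog_arm(
  series=[
    [0, 0, 0, 0, 0, 0, -1],
    [0, 0, 0, 0, 0, 0, -1],
    [0, 0, 0, 0, 0, 0, -1],
    [0, 0, 0, 0, 0, -2, -1],
    [0, 0, 0, 0, 0, -3, -1],
    [0, 0, 0, 0, 0, -3, -1],
    [0, 0, 0, 0, 0, -3, -1],
    [0, 0, 0, 0, 0, -3, -1],
    [0, 0, 0, 0, 0, 0, -1],
  ],
  grip_force=55,
)

```text
time: 23.05
ee_pos: [510.3, 230.1, 110.3]
eef_rot: [-3.141, 0.0, -1.761]
contact_force: [1.1, -0.4, -2.1]
grip_width: 0.098
```

```bash
python3 st.py; python3 - <<'E'
from v import *
view("s18",(285,220,100,100),6)
E
```

```text
ee_pos [510.32  230.138 110.325]
eef_rot [-3.141  0.    -1.761]
contact_force [ 1.099 -0.379 -2.106]
torque [-0.064 -0.213  0.027]
9.240895674106604 23.05
```

View pics/s18z.png

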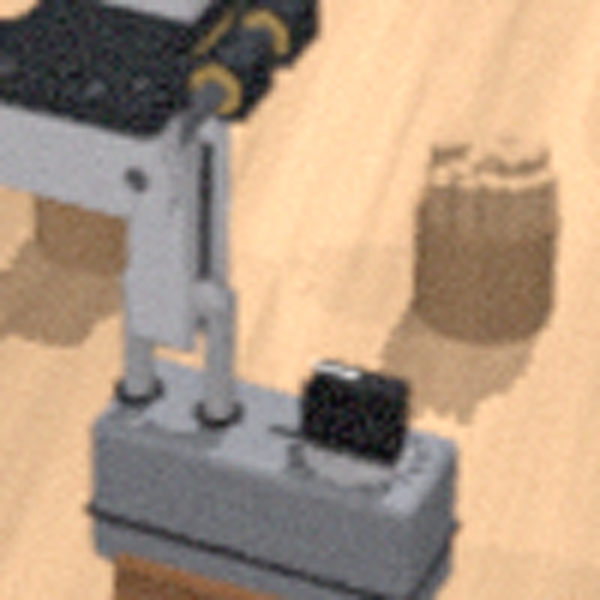

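>>> jog_arm(
  series=[
    [0, 0, 0, 0, 0, -2, -1],
    [0, 0, 0, 0, 0, -2, -1],
    [0, 0, 0, 0, 0, -1, -1],
    [0, 0, 0, 0, 0, -1, -1],
    [0, 0, 0, 0, 0, -1, -1],
    [0, 0, 0, 0, 0, -1, -1],
    [0, 0, 0, 0, 0, -1, -1],
    [0, 0, 0, 0, 0, -1, -1],
    [0, 0, 0, 0, 0, 0, -1],
  ],
  grip_force=60,
)

```text
time: 24.0
ee_pos: [510.1, 230.0, 119.8]
eef_rot: [3.141, -0.0, -1.761]
contact_force: [0.4, -0.1, -4.8]
grip_width: 0.097
```

```bash
python3 st.py; python3 - <<'E'
from v import *
view("s19",(285,220,100,100),6)
E
```

```text
ee_pos [510.053 230.026 119.773]
eef_rot [ 3.141 -0.    -1.761]
contact_force [ 0.354 -0.069 -4.799]
torque [ 0.043 -0.102 -0.067]
9.123850069875637 24.0
```

View pics/s19z.png

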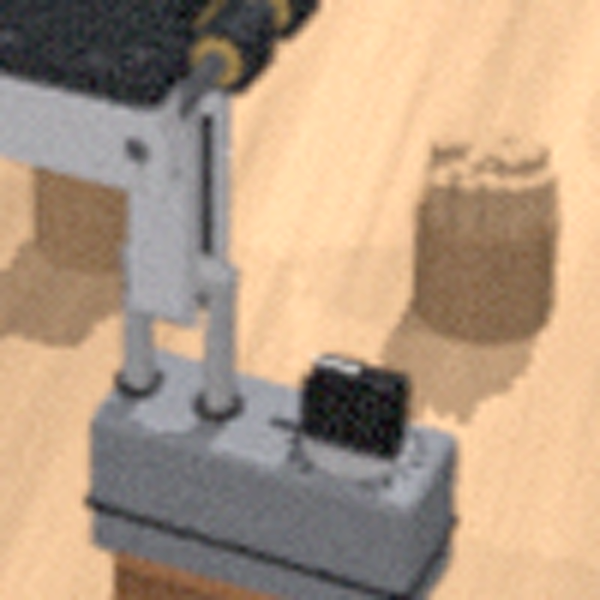

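>>> jog_arm(
  series=[
    [0, 0, 0, 0, 0, -2, -1],
    [0, 0, 0, 0, 0, -3, -1],
    [0, 0, 0, 0, 0, -4, -1],
    [0, 0, 0, 0, 0, -5, -1],
    [0, 0, 0, 0, 0, -6, -1],
    [0, 0, 0, 0, 0, -8, -1],
    [0, 0, 0, 0, 0, -9, -1],
    [0, 0, 0, 0, 0, -9, -1],
    [0, 0, 0, 0, 0, -9, -1],
    [0, 0, 0, 0, 0, -9, -1],
    [0, 0, 0, 0, 0, -9, -1],
    [0, 0, 0, 0, 0, -8, -1],
    [0, 0, 0, 0, 0, -6, -1],
    [0, 0, 0, 0, 0, -5, -1],
    [0, 0, 0, 0, 0, -4, -1],
    [0, 0, 0, 0, 0, -3, -1],
    [0, 0, 0, 0, 0, -2, -1],
    [0, 0, 0, 0, 0, 0, -1],
    [0, 0, 0, 0, 0, 0, -1],
  ],
)

```text
time: 25.95
ee_pos: [510.1, 230.0, 220.7]
eef_rot: [3.141, -0.0, -1.761]
contact_force: [-0.1, 0.3, -5.1]
grip_width: 0.098
```

```bash
python3 st.py; python3 - <<'E'
from v import *
view("s20",(270,180,120,180),3.3)
E
```

```text
ee_pos [510.145 229.999 220.709]
eef_rot [ 3.141 -0.    -1.761]
contact_force [-0.111  0.349 -5.077]
torque [ 0.052 -0.101  0.028]
9.250759371335715 25.95
```

View pics/s20z.png

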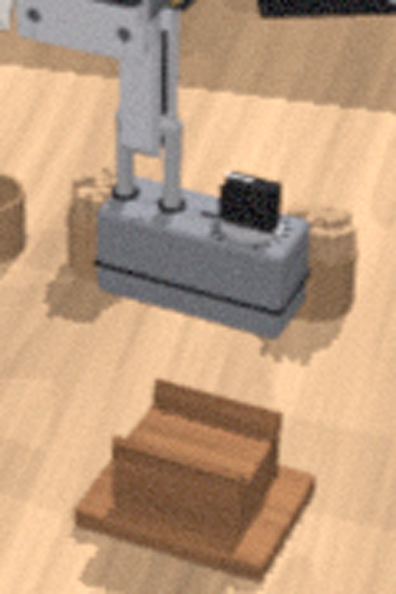

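>>> jog_arm(
  series=[
    [0, 0, 0, 0, 0, 0, -1],
    [0, 0, 0, 0, 0, 0, -1],
    [0, 0, 0, 0, 0, 0, -1],
    [0, 0, 0, 0, 0, 0, -1],
    [0, 0, 0, 0, 0, 0, -1],
    [0, 0, 0, 0, 0, 0, -1],
    [0, 0, 0, 0, 0, 0, -1],
    [0, 0, 0, 0, 0, 0, -1],
  ],
)

```text
time: 26.8
ee_pos: [510.3, 230.0, 221.0]
eef_rot: [-3.142, 0.0, -1.761]
contact_force: [-0.7, -0.2, -4.6]
grip_width: 0.095
```

```bash
python3 st.py; python3 - <<'E'
from v import *
S=view("s21",(290,225,80,70),9);view("t21",(0,60,640,300),1.2,"top")
a=cv2.imread("pics/s20.png").astype(int);b=cv2.imread("pics/s21.png").astype(int)
print("diff safe region",np.abs(a-b)[225:290,295:365].mean(),"elsewhere",np.abs(a-b)[400:470,20:120].mean())
t0=cv2.imread("pics/top0.png").astype(int);t1=cv2.imread("pics/t21.png").astype(int)
for n,(x,y) in dict(near=(317,280),far=(320,212),side=(110,250),empty=(320,175),stapler=(518,255)).items():
    A=t0[y-25:y+25,x-25:x+25].astype(np.float32).mean(2);B=t1[y-25:y+25,x-25:x+25].astype(np.float32).mean(2)
    print(n,cv2.phaseCorrelate(A,B))
# upright check: overlay
p=[510.1-33*.982-0*0,230+33*.187,-.187];z0=50+104
P=[[-55,22,0],[55,22,0],[-55,-22,0],[-55,-22,55],[55,22,55],[-55,22,55]]
print(((proj(S,W(p,np.array(P)+[0,0,z0]))-[290,225]+.5)*9).round().tolist())
E
```

```text
ee_pos [510.285 230.02  220.992]
eef_rot [-3.142  0.    -1.761]
contact_force [-0.728 -0.196 -4.568]
torque [ 0.004 -0.085 -0.008]
8.974752472288195 26.8
diff safe region 3.109084249084249 elsewhere 1.9421428571428572
near ((-0.04200466179214146, -0.022026134060553204), 0.9640983184814453)
far ((-0.06164858757230007, 0.03563673961313896), 0.9205261507987976)
side ((1.5957959623080846, -19.458244104583677), 0.0528842601776123)
empty ((-0.05772808063938584, -0.0031523699258535487), 0.983604762840271)
stapler ((-0.16148554372405854, -0.03465802286832442), 1.0012528658390045)
[[589.0, 539.0], [86.0, 404.0], [669.0, 423.0], [681.0, 194.0], [83.0, 176.0], [600.0, 306.0]]
```

View pics/s21z.png

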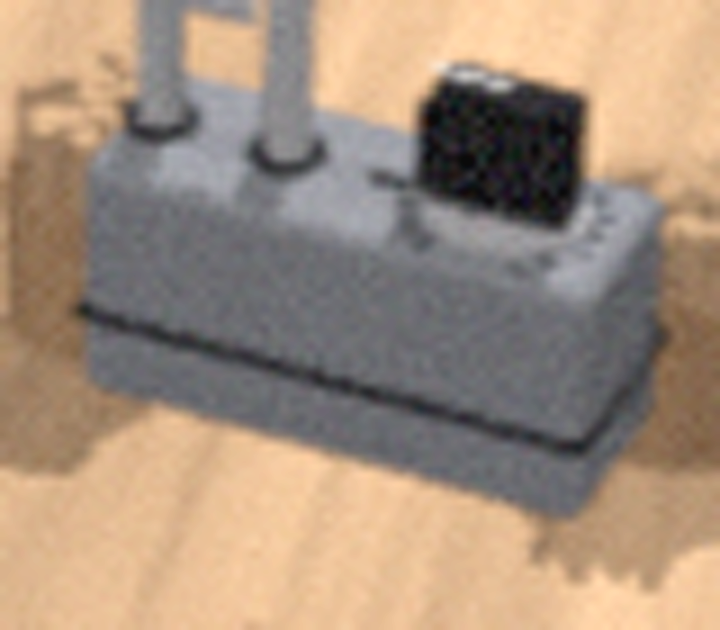

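View pics/t21z.png

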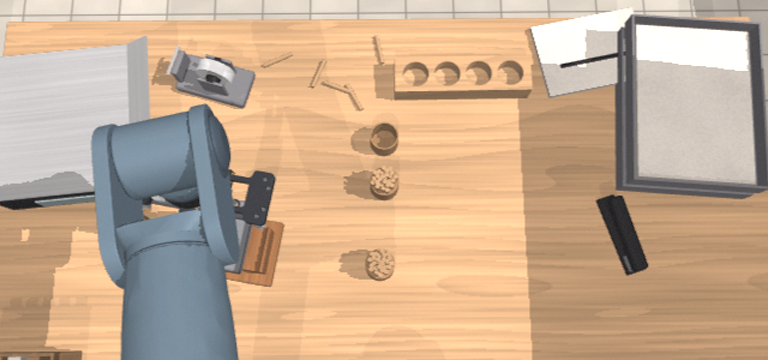

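```bash
python3 - <<'E'
from v import *
g=lambda n:cv2.imread(f"pics/{n}.png").astype(np.float32).mean(2)
view("s22",(290,225,80,70),9)
for a,b in(("s20","s21"),("s21","s22")):
  for x0,x1 in((298,335),(330,366)): print(a,b,cv2.phaseCorrelate(g(a)[228:285,x0:x1],g(b)[228:285,x0:x1],cv2.createHanningWindow((x1-x0,57),cv2.CV_32F)))
print("tub_side",cv2.phaseCorrelate(g("side0")[370:425,250:300],g("s22")[370:425,250:300]))
E
```

```text
s20 s21 ((-0.21324469531516854, -0.09852527729162475), 0.8932854115962983)
s20 s21 ((-0.04000050896798868, -0.057893557672230145), 1.0025209665298462)
s21 s22 ((-0.06987972801151443, 0.024614060835290275), 0.9832904271284739)
s21 s22 ((-0.10034164405161405, 0.19388399553743696), 1.054323403040568)
tub_side ((0.12968155755741861, 0.025452717258637847), 0.6394190797805787)
```

It's still and level, and all the bystanders are where they were. Handing in.

```bash
python3 -c "
from plant import bot
print(bot.job_done())"
```

```text
the job is handed in; nothing more can be done
None
```

The key safe is open and hanging by its shackle, level and still, about 104 mm above its seat in the stand. I handed the job in at about 27 s of the 61 s allowed; no verdict is reported.

- **Placing:** I set the safe in the stand's channel and let go of it. In the pictures it stood upright and about 1–2 mm off the middle lengthwise. That is within what I could measure.
- **Dial:** it started at three notches (60°). I turned it clockwise click by click to the pointer mark, and the shackle popped up.
- **Shackle and lift:** I drew the shackle until the wrist carried the full weight, about 4.8 N. That was about 20 mm beyond the popped-up position, its full travel. Then I lifted.

**Last checks:**
- **Hang:** in the side camera its edges match an upright case.
- **Stillness:** it moved no more than about 0.2 pixel between pictures.
- **Bystanders:** the tubs and stapler are within about 0.2 pixel of where they began. The robot's-left tub was hidden from the top camera, so I checked it in the side view, where the match was less sharp.

**What disagreed:**
- **Fingertip height:** the fingertips appeared about 20 mm higher than the reported tool position. Lowering past the nominal contact height met no resistance, which supported this. I therefore pinched the dial and shackle lower by the reading. It also means I carried the safe with the fingertips only near the top of its case, higher than the 40 mm suggested; it did not slip.
- **Camera positions:** the side camera's positions were biased by about 1.4 pixels, roughly 3 mm, which I corrected for.

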